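# Load a laboratory shaker with a centred dish stack

## Robot

A 6-joint arm with a two-finger parallel gripper is mounted at the origin on the work surface. World frame = base frame: x ahead of the robot, y to its left, z up, the work surface at z = 0. Lengths are in mm, angles in rad, forces in N, time in s.
With the tool pointing down it reaches from about 375 to 900 mm from the base axis. Payload 3.1 kg.
Tool frame: the origin (TCP) lies at the very end of the fingers, on their centre line; the grasp point (between the pads) lies manip.grip_depth behind it (manip.grip_depth is the distance from the TCP to the grasp point, in mm); z points along the fingers, y is the direction in which the jaws open and shut (so a half turn about z gives the same grasp; the last joint's range is limited). The gripper opens to 85 mm and grips with 20 to 120 N. Pads are 22 mm wide; open, the fingers measure 114 mm over their backs; the gripper's body (76 mm by 85 mm) begins 54 mm behind the grasp point. The pads swing forward as they close: fully open they stand 13 mm farther back than shut.
Start: joints at [-1.321, 0.527, 1.433, -0, 1.181, -0.178], TCP at [259.313, -568.642, 231.31] pointing down, gripper open.
Joint ranges: [-3.08, 3.08], [-0.75, 2.2], [0.22, 2.44], [-1.43, 4.57], [0, 2.65], [-2.85, 2.85]. Speed limits (rad/s): [2.79, 2.79, 3.14, 3.14, 3.14, 3.14].

## Interface

Orientations are given as [roll, pitch, yaw] about the fixed x, y, z axes, in that order (R = Rz(yaw) Ry(pitch) Rx(roll)).
In Python, from workcell import manip gives the robot as it stands.
- The arm moves only by the tool servo_tool, never from a script. Its argument "deltas" is a list of rows, each a list of 7 numbers: the shift along the tool's x, y, z in m, then the turn, a rotation vector about the tool's x, y, z in rad, then the closure in counts, from 0 (fully open) to 255 (shut). In form: [[dx, dy, dz, rx, ry, rz, fingers], ...]. A call has 1 to 12 rows; each row is the pose to reach, as a shift and turn from the pose commanded when the call began, along the tool's axes at that moment; what a row does not reach only later rows make up. A row lasts 1/10 s, in which the tool goes at most 50 mm and 8.59 degrees, less where a joint would pass 70% of its speed; a pose out of reach is approached as far as the arm can. A call with a gripper value outside its range is refused whole. The fingers move at their own pace and stop on an object; the grip force is fixed at half the most. Time passes only in rows, so rows that repeat a pose let the fingers close. It gives the time, the measured TCP pose, the force and the opening at its end, in the units of the state.
- manip.observe(): the state, without advancing time (a new reading comes with each control period).
- manip.read_camera(name): name is "scene" or "top"; returns a dict with "color" (384x512x3 uint8, blue, green, red), "fov_y" (degrees; the focal length in pixels is half the picture's height over the tangent of half this angle, whatever the lens; pixels are square), "cx", "cy" (the principal point, pixels), "rvec" (rotation vector, rad) and "tvec" (3), from world to camera coordinates, as OpenCV has them. Camera axes: x right, y down, z forward; pixel columns grow to the right and rows downward; lengths in mm; the calibration is good to about 2 mm. A picture is of the moment at which its call begins. There is no depth.
- manip.finish_job(): hands the job in, once; it reports no verdict.
The state is a dict: "clock": time; "joint_positions": joint angles; "joint_vel": joint speeds; "tau": joint torques, N m; "eef_pos": TCP position; "ee_rot": TCP orientation; "wrist_force": force on the tool from outside, world axes, zero at the start; "moment": the same for the moment, N m; "grip_width": finger opening in mm.
Only numpy, scipy, OpenCV 4.12 (cv2) and the standard library are available. Lean on these libraries where they do the work, as an engineer would, in place of code of your own. Each camera call takes 0.05 s, during which the arm holds its last target.

## Task

Load the shaker with a centred stack: slide the large culture dish along the platform, between the posts, until it is centred on the round steel plate; then slide the small dish off the raised ledge straight onto it, centred; finally lower the steel hold-down weight gently onto the middle of the small dish and let go. Keep the dishes level all the way and do not disturb the vial on the platform or anything else on the bench.

Things in the scene. Friction and masses are not known exactly. Their poses are not given: they have to be found in the camera images.
- shaker: Fixed white machine on the bench. Origin on the bench under the plate's centre. In its frame, in mm: black rubber platform x -150 to 150, y -175 to 60, top 60 above the bench; beside it a raised flat grey ledge x -150 to 150, y 62 to 215, top at 79.5, i.e. 1.5 above the top of a dish lying on the platform, so a dish can slide from the ledge across onto that dish.
- plate (a point): Centre of the top of the round steel plate, 116 mm across, let in flush with the platform (dishes slide freely over its edge). Its axes are those of the shaker; z up.
- ledge (a point): Centre of the ledge's flat top, at x 0, y 138.5, z 79.5 mm in the shaker's frame; same axes.
- post_a (a point): Top centre of a fixed post on the platform, at x -85, y -35 mm in the shaker's frame; 14 mm across, 25 mm tall.
- post_b (a point): Top centre of a fixed post on the platform, at x 85, y -35 mm in the shaker's frame; 14 mm across, 25 mm tall.
- post_c (a point): Top centre of a fixed post on the ledge, at x -75, y 85 mm in the shaker's frame; 14 mm across, 25 mm tall.
- post_d (a point): Top centre of a fixed post on the ledge, at x 75, y 85 mm in the shaker's frame; 14 mm across, 25 mm tall.
- large_dish: Closed white culture dish, a flat disc 100 mm across and 18 mm thick with plain sides, about 0.12 kg (too wide to grasp). Origin: centre of its underside, z up. It starts on the platform on the side away from the ledge, at one of two places to the left or right; the vial stands at the other.
- small_dish: Closed white culture dish, a flat disc 90 mm across and 18 mm thick with plain sides, about 0.09 kg (too wide to grasp). Origin: centre of its underside, z up. It starts on the ledge, behind the two ledge posts.
- vial: Bystander: upright jar with a black cap, 36 mm across and 60 mm tall, loose on the platform beside the large dish. Origin: centre of its underside.
- weight: Steel hold-down weight, about 0.4 kg: a disc 80 mm across and 10 mm thick, with a coaxial round knob on top, 28 mm across from 22 to 45 mm above the underside (neck 20 mm across below). Origin: centre of its underside, z up. It starts upright on the bench to the left or right of the shaker, in one of four places shared with the three next bystanders.
- tube_rack: Bystander: loose grey tube rack, 70 x 100 mm, 87 mm tall with the tubes. Origin: centre of its underside.
- beaker: Bystander: loose glass beaker, 66 mm across, 85 mm tall. Origin: centre of its underside.
- slide_box: Bystander: loose flat wooden slide box, 90 x 75 mm, 32 mm tall. Origin: centre of its underside.
Mind the look-alikes: they are no part of the job. Leave any purple or red look-alike of the large_dish alone.

How it is judged:
By the outcome, as a careful person would: the job done as asked, in the order asked, and still so for the second after the job is handed in, with the robot touching nothing.
It also fails if it takes over 72 s, if anything falls off the work surface, if the arm or the gripper's body presses on something with over 40 N, if the wrist force passes 120 N, or if a joint passes its speed limit or range.

## Working session

There is one attempt and no reset: what is moved stays moved. The work goes in short steps, Python scripts to look and compute and a tool call to move; the robot and the scene stay as the last step left them, time stands still between calls to the robot, and variables do not carry over. Pictures are saved under pics/ and viewed, and the job is handed in when it is done.

Besides the shell and the picture viewer there is one more tool, called after ">>>" as name(argument=value, ...), one argument or row to a line, values as JSON. servo_tool: Moves the arm, as the interface text tells. Its arguments: {"type":"object","properties":{"deltas":{"type":"array"}},"required":["deltas"]}

```bash
mkdir -p pics; python3 - <<'E'
from workcell import manip
import cv2
print(manip.observe(), manip.grip_depth)
for n in("scene","top"):
    r=manip.read_camera(n); cv2.imwrite(f"pics/{n}0.png",r["color"]); print(n,{k:r[k] for k in r if k!="color"})
E
ls
```

```text
{'clock': 0.0, 'joint_positions': array([-1.32152501e+00,  5.28477785e-01,  1.43390320e+00,  1.87264026e-05,
        1.18140939e+00, -1.78505356e-01]), 'joint_vel': array([ 0.00136291,  0.00040043,  0.0001014 ,  0.0010343 , -0.00063218,
        0.00063012]), 'tau': array([-7.57846283e-04, -4.42355275e+01, -1.78021842e+01, -3.17891836e-04,
        8.49585427e-03, -8.38104029e-06]), 'eef_pos': array([ 259.12880281, -567.96044146,  230.32620594]), 'ee_rot': array([-3.13943293e+00, -4.07258129e-04,  4.27769100e-01]), 'wrist_force': array([ 0.39948547,  0.38360403, -0.0734731 ]), 'moment': array([-0.00058813, -0.02028262, -0.01614551]), 'grip_width': 85.18476187290298} 18.700000000000003
scene {'fov_y': 42.426365222286954, 'cx': 244.10682623180188, 'cy': 194.46276720524074, 'rvec': array([ 0.84651426,  2.52047333, -1.13738272]), 'tvec': array([ 394.57920123, -127.8723879 , 1520.28286575])}
top {'fov_y': 50.524528625460164, 'cx': 257.4591859159762, 'cy': 191.3383586030471, 'rvec': array([ 2.20789701, -2.16798706,  0.07438139]), 'tvec': array([ -26.78215026,  517.99759231, 1114.68008113])}
pics
```

View pics/scene0.png

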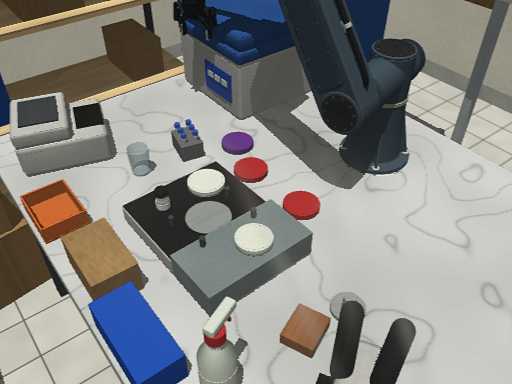

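View pics/top0.png

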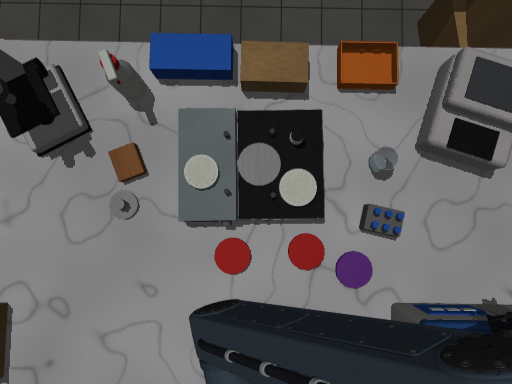

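Top view: the white dishes are the small one on the ledge (201,172) and the large one on the platform (298,187). The plate is at (259,164) and the vial at (297,138). Posts are at (272,132), (273,195), (227,134) and (228,193). The weight is at (124,205). The look-alikes are red discs at (233,256) and (306,251) and a purple one at (354,270).

```bash
cat > h.py <<'E'
import numpy as np, cv2
from workcell import manip
def cam(n):
    r=manip.read_camera(n); h,w=r["color"].shape[:2]
    f=h/2/np.tan(np.radians(r["fov_y"])/2)
    K=np.array([[f,0,r["cx"]],[0,f,r["cy"]],[0,0,1.]])
    return r["color"],K,np.array(r["rvec"]),np.array(r["tvec"])
def proj(P,c):
    return cv2.projectPoints(np.array(P,float).reshape(-1,1,3),c[2],c[3],c[1],None)[0].reshape(-1,2)
def unproj(uv,z,c):
    R=cv2.Rodrigues(c[2])[0]; C=-R.T@c[3]
    uv=np.atleast_2d(np.array(uv,float)); d=np.c_[uv,np.ones(len(uv))]@np.linalg.inv(c[1]).T@R
    return C+d*((z-C[2])/d[:,2])[:,None]
def crop(img,x0,y0,x1,y1,s,name):
    cv2.imwrite(name,cv2.resize(img[y0:y1,x0:x1],None,fx=s,fy=s,interpolation=cv2.INTER_CUBIC))
E
python3 - <<'E'
from h import *
c=cam("top"); print(-cv2.Rodrigues(c[2])[0].T@c[3])
crop(c[0],170,100,340,230,4.5,"pics/topc.png")
crop(c[0],90,130,170,230,6,"pics/topw.png")
print(unproj([[259,164]],60,c),unproj([[201,172]],97.5,c),unproj([[298,187]],78,c),unproj([[124,205]],10,c))
c=cam("scene"); print(-cv2.Rodrigues(c[2])[0].T@c[3])
crop(c[0],115,150,325,310,3.7,"pics/scenec.png")
print(unproj([[208,217]],60,c),unproj([[254,238]],97.5,c),unproj([[206,182]],78,c),unproj([[347,305]],10,c))
E
```

```text
[ 442.87283222  -16.65836609 1146.79406426]
[[589.29063464 -20.10774426  60.        ]] [[560.59371436 129.96441035  97.5       ]] [[ 527.75263911 -123.89573479   78.        ]] [[473.84356658 354.5661495   10.        ]]
[1039.6405388   746.92534673  918.99627965]
[[589.97869078 -19.40289229  60.        ]] [[564.55071991 134.79051961  97.5       ]] [[ 530.0929382  -116.70363426   78.        ]] [[474.89860294 354.21007326  10.        ]]
```

View pics/topc.png

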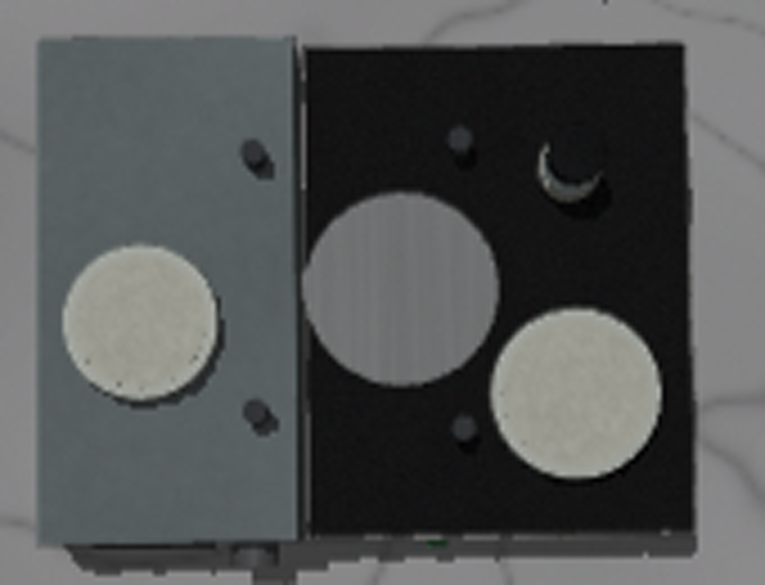

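View pics/topw.png

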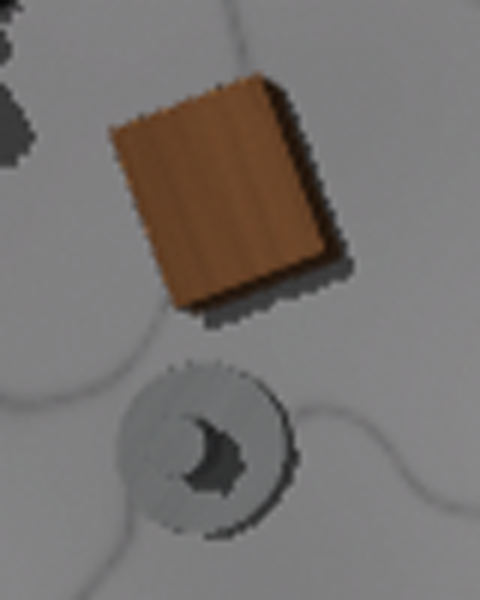

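View pics/scenec.png

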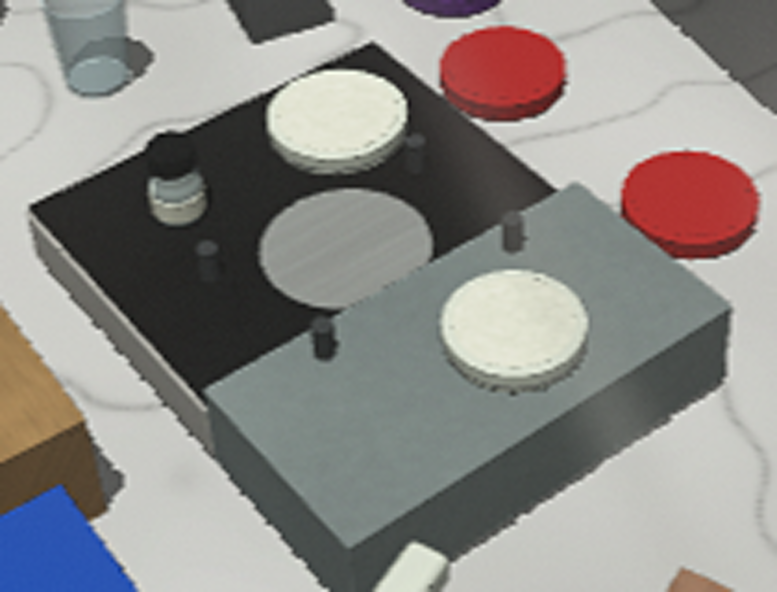

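```bash
cat >> h.py <<'E'
from scipy.optimize import least_squares
def circ(mask,z,c,near,R):
    n,l,s,cen=cv2.connectedComponentsWithStats(mask.astype(np.uint8))
    b=min((i for i in range(1,n) if s[i,4]>150),key=lambda i:np.hypot(*(cen[i]-near)))
    k=cv2.findContours((l==b).astype(np.uint8),cv2.RETR_EXTERNAL,cv2.CHAIN_APPROX_NONE)[0]
    k=max(k,key=len).reshape(-1,2); P=unproj(k,z,c)[:,:2]
    f=lambda p:np.hypot(P[:,0]-p[0],P[:,1]-p[1])-p[2]
    o=least_squares(f,[*P.mean(0),R],loss='soft_l1')
    m=cv2.minEnclosingCircle(P.astype(np.float32))
    return o.x.round(1),round(float(np.abs(o.fun).max()),1)
def white(img,t):
    g=img.astype(int); return (g.min(2)>t)
E
python3 - <<'E'
from h import *
for n,t,uv in(("top",120,[(298,187),(201,172)]),("scene",205,[(206,182),(254,238)])):
    c=cam(n); img=c[0].astype(int)
    h=img[int(uv[0][1]),int(uv[0][0])]; print(n,"dish col",h, "bench",img[150,350])
    m=(img.min(2)>t)&(img[:,:,2]-img[:,:,0]>3)
    for u,z,R in zip(uv,(78,97.5),(50,45)): print(circ(m,z,c,u,R))
# plate in top
c=cam("top"); img=c[0].astype(int); print(img[164,259],img[164,200],img[130,300])
pm=np.zeros(img.shape[:2],bool); pm[110:220,239:325]=True
m=pm&(img.min(2)>60)&(img.max(2)<140)&(img[:,:,2]-img[:,:,0]<3)
print("plate",circ(m,60,c,(259,164),58))
hi=cv2.cvtColor(c[0],cv2.COLOR_BGR2GRAY); 
E
```

```text
top dish col [146 156 156] bench [135 134 135]
(array([ 528.3, -122.7,   46.1]), 4.7)
(array([563.7, 130.9,  40.9]), 4.7)
scene dish col [211 227 227] bench [44 42 38]
(array([ 526.6, -124. ,   46.7]), 2.3)
(array([570.7, 125.1,  36.7]), 25.8)
[109 109 108] [143 153 153] [19 19 19]
plate (array([590.2, -19.9,  56.5]), 2.9)
```

```bash
cat >> h.py <<'E'
def subcirc(c,uv0,z,R,r0=None,ch=2,band=0.12,n=180,angs=None,rise=-1):
    """Radial edge search about predicted circle (world centre guess p0, height z); returns centre,radius,resid"""
    img=cv2.GaussianBlur(c[0],(3,3),0)[:,:,ch].astype(np.float32)
    p=np.array(unproj(uv0,z,c)[0][:2]); rr=R
    for it in range(3):
        A=np.linspace(0,2*np.pi,n,endpoint=False) if angs is None else angs
        rs=np.linspace(R-R*band*(2 if it==0 else 1),R+R*band*(2 if it==0 else 1),61)
        pts=[]
        W=np.array([[p[0]+r*np.cos(a),p[1]+r*np.sin(a),z] for a in A for r in rs])
        q=proj(W,c).astype(np.float32).reshape(len(A),len(rs),2)
        v=cv2.remap(img,q[:,:,0],q[:,:,1],cv2.INTER_LINEAR)
        g=rise*np.gradient(cv2.GaussianBlur(v,(7,1),0),axis=1)
        j=g.argmax(1); st=g.max(1); ok=st>0.4*np.median(st)
        P=np.array([p+rs[jj]*np.array([np.cos(a),np.sin(a)]) for a,jj in zip(A[ok],j[ok])])
        f=lambda x:np.hypot(P[:,0]-x[0],P[:,1]-x[1])-x[2]
        o=least_squares(f,[*p,R],loss='soft_l1',f_scale=1.0); p=o.x[:2]
    return o.x.round(1),round(float(np.median(abs(o.fun))),2)
E
python3 - <<'E'
from h import *
T=cam("top");S=cam("scene")
for nm,z,R,a,b in(("large",78,50,(298,187),(206,181)),("small",97.5,45,(201,172),(254,238)),("plate",60,58,(259,164),(208,217)),("weight",10,40,(124,205),(347,305))):
    print(nm,subcirc(T,[a],z,R),subcirc(S,[b],z,R))
# shaker from plate+posts (top centers) in both
ob=np.array([[-85,-35,85],[85,-35,85],[-75,85,104.5],[75,85,104.5],[-150,-175,60],[150,-175,60],[-150,215,79.5],[150,215,79.5],[150,62,79.5],[-150,62,79.5]],float)
for sgn in(0,):
  for yaw in np.radians([0,90,180,270]):
    x=np.array([590,-20]);Rm=np.array([[np.cos(yaw),-np.sin(yaw)],[np.sin(yaw),np.cos(yaw)]])
    W=np.c_[ob[:,:2]@Rm.T+x,ob[:,2]]
    print(np.degrees(yaw),proj(W,T).round(0).tolist())
E
```

```text
large (array([ 528. , -122.7,   49.7]), 0.29) (array([ 526.6, -123.7,   49.8]), 0.62)
small (array([563.1, 131. ,  44.3]), 0.37) (array([562.6, 130.2,  44.8]), 0.38)
plate (array([590.1, -19.4,  57.9]), 0.37) (array([588.3, -21.8,  57.8]), 0.44)
weight (array([476.7, 362.9,  42.3]), 0.87) (array([470.4, 357.3,  41.6]), 2.14)
0.0 [[272.0, 195.0], [273.0, 131.0], [225.0, 190.0], [227.0, 132.0], [324.0, 221.0], [324.0, 110.0], [176.0, 218.0], [179.0, 105.0], [237.0, 106.0], [234.0, 219.0]]
90.0 [[292.0, 150.0], [227.0, 149.0], [288.0, 195.0], [229.0, 194.0], [315.0, 101.0], [205.0, 99.0], [315.0, 246.0], [200.0, 244.0], [202.0, 185.0], [316.0, 187.0]]
180.0 [[246.0, 130.0], [245.0, 194.0], [292.0, 133.0], [292.0, 191.0], [195.0, 108.0], [192.0, 218.0], [341.0, 108.0], [340.0, 221.0], [282.0, 220.0], [283.0, 107.0]]
270.0 [[226.0, 175.0], [291.0, 176.0], [231.0, 128.0], [289.0, 129.0], [201.0, 228.0], [314.0, 230.0], [204.0, 82.0], [316.0, 84.0], [316.0, 141.0], [203.0, 138.0]]
```

```bash
python3 - <<'E'
from h import *
T=cam("top");S=cam("scene")
ob=np.array([[-85,-35,85],[85,-35,85],[-75,85,104.5],[75,85,104.5],[-150,-175,60],[150,-175,60],[-150,215,79.5],[150,215,79.5],[150,62,79.5],[-150,62,79.5],[0,0,60]],float)
uvT=np.array([[272.9,195.1],[272.2,130.7],[226.2,191.1],[226.2,133.8],[324,218.4],[322,109.6],[178.4,221.1],[178.4,108.4],[235.8,108.2],[236,220.2],[259.3,164.1]])
sc=lambda a:np.array(a)/3.7+[115,150]
uvS=sc([[415,138],[206,245],[513,215],[323,322],[373,43],[30,207],[730,311],[349,547],[207,388],[575,183],[346,248]])
def W(p):
    c,s=np.cos(p[2]),np.sin(p[2]); return np.c_[ob[:,:2]@np.array([[c,s],[-s,c]])+p[:2],ob[:,2]]
for nm,cs in(("T",[(T,uvT)]),("S",[(S,uvS)]),("TS",[(T,uvT),(S,uvS)])):
    f=lambda p:np.concatenate([(proj(W(p),c)-u).ravel() for c,u in cs])
    o=least_squares(f,[590,-20,0],loss='soft_l1',x_scale=[1,1,.01]); print(nm,o.x,np.degrees(o.x[2]),np.abs(o.fun).reshape(-1,2).max(1).round(1))
p=o.x;R=np.array([[np.cos(p[2]),-np.sin(p[2])],[np.sin(p[2]),np.cos(p[2])]])
for q in([527.5,-123],[562.9,130.7],[589.3,-20.4]): print((R.T@(np.array(q)-p[:2])).round(1))
E
```

```text
T [ 5.88606752e+02 -2.04811941e+01  2.86330659e-02] 1.640553832038683 [0.  0.2 0.2 0.2 1.4 1.  0.8 0.5 0.6 0.3 0.2]
S [ 5.88049316e+02 -1.91800939e+01  2.75413540e-02] 1.5780033470531474 [0.6 0.7 0.7 0.6 1.6 1.8 1.8 0.3 1.2 1.1 0.3]
TS [ 5.88226712e+02 -1.99109132e+01  2.81511882e-02] 1.6129442708974635 [0.2 0.3 0.3 0.3 1.3 0.8 1.1 0.7 0.7 0.4 0.4 0.5 0.6 0.6 0.4 1.7 2.  2.
 0.4 1.4 1.2 0.4]
[ -63.6 -101.3]
[-21.1 151.3]
[ 1.1 -0.5]
```

Candidates for the large dish are the white disc on the platform at (298,187), red discs at (233,256) and (306,251), and the purple one at (354,270). I choose the white disc: in the crop it is the only one on the platform, and its fitted radius is 49.7. The small dish is the white disc at (201,172), on the ledge. The weight is the grey disc with a knob at (124,205).

```bash
cat >> h.py <<'E'
from scipy.spatial.transform import Rotation as Ro
C0=np.array([588.8,-20.2]); YS=0.0282
def s2w(s): c,n=np.cos(YS),np.sin(YS); return C0+np.array([c*s[0]-n*s[1],n*s[0]+c*s[1]])
def w2s(w): c,n=np.cos(YS),np.sin(YS); d=np.array(w)[:2]-C0; return np.array([c*d[0]+n*d[1],-n*d[0]+c*d[1]])
def pose():
    o=manip.observe(); return np.array(o["eef_pos"]),Ro.from_euler('xyz',o["ee_rot"]),o
def delta(xy,z,yaw):
    """world xy, z, world yaw(rad) -> tool delta (m, rad)"""
    p,R,o=pose(); t=np.array([*xy,z]); Rt=Ro.from_euler('xyz',[np.pi,0,yaw])
    return np.r_[R.inv().apply(t-p)/1000,(R.inv()*Rt).as_rotvec()].round(4)
def S(sx,sy,z,hd): return delta(s2w((sx,sy)),z,np.radians(hd)+YS)
def show():
    p,R,o=pose(); print("t",round(o["clock"],2),"p",p.round(1),"s",w2s(p).round(1),"rpy",np.round(o["ee_rot"],3),"hd",round(np.degrees(o["ee_rot"][2]-YS),1),"w",round(o["grip_width"],1),"F",np.round(o["wrist_force"],1))
E
python3 - <<'E'
from h import *
show()
for z in(150,61): print(S(-113,-130,z,30).tolist())
E
```

```text
t 0.55 p [ 259.3 -568.6  231.3] s [-344.8 -538.9] rpy [-3.142  0.     0.428] hd 22.9 w 85.0 F [ 0.8 -0.3 -0. ]
[0.3727, -0.2865, 0.0813, -0.0, 0.0, -0.124]
[0.3727, -0.2865, 0.1703, -0.0, 0.0, -0.124]
```

>>> servo_tool(
  deltas=[
    [0.037,-0.029,0.008,0,0,-0.012,66],
    [0.074,-0.057,0.016,0,0,-0.025,66],
    [0.112,-0.086,0.024,0,0,-0.037,66],
    [0.149,-0.115,0.032,0,0,-0.05,66],
    [0.186,-0.143,0.04,0,0,-0.062,66],
    [0.224,-0.172,0.048,0,0,-0.074,66],
    [0.261,-0.2,0.056,0,0,-0.087,66],
    [0.298,-0.229,0.065,0,0,-0.1,66],
    [0.335,-0.258,0.073,0,0,-0.112,66],
    [0.373,-0.287,0.081,0,0,-0.124,66],
    [0.373,-0.287,0.081,0,0,-0.124,66],
    [0.373,-0.287,0.081,0,0,-0.124,66],
  ],
)

```text
clock: 1.75
eef_pos: [480.0, -151.7, 150.3]
ee_rot: [3.141, 0.0, 0.555]
wrist_force: [-0.0, 1.0, -1.1]
grip_width: 63.2
```

```bash
python3 - <<'E'
from h import *
show()
print(S(-113,-130,150,30).tolist(),S(-113,-130,61,30).tolist())
c=cam("top"); crop(c[0],230,90,360,230,4.2,"pics/t1.png")
c=cam("scene"); crop(c[0],115,120,325,280,3.7,"pics/s1.png")
E
```

```text
t 1.75 p [ 480.  -151.7  150.3] s [-112.4 -128.4] rpy [3.141 0.    0.555] hd 30.2 w 63.2 F [-0.   1.  -1.1]
[-0.0013, 0.0011, 0.0003, 0.0002, 0.0003, 0.0034] [-0.0013, 0.0011, 0.0893, 0.0002, 0.0003, 0.0034]
```

View pics/t1.png

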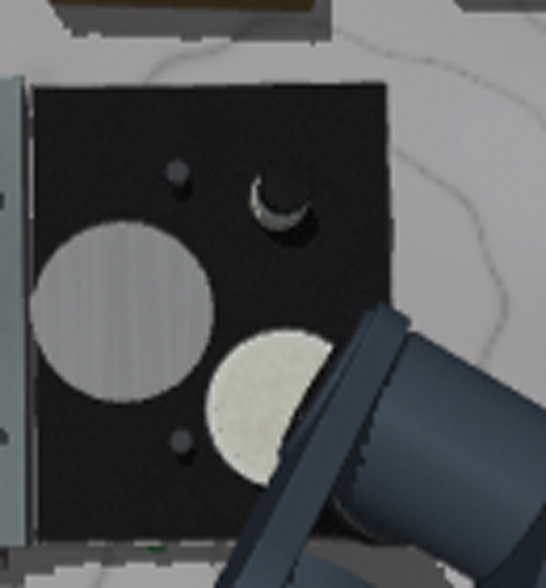

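View pics/s1.png

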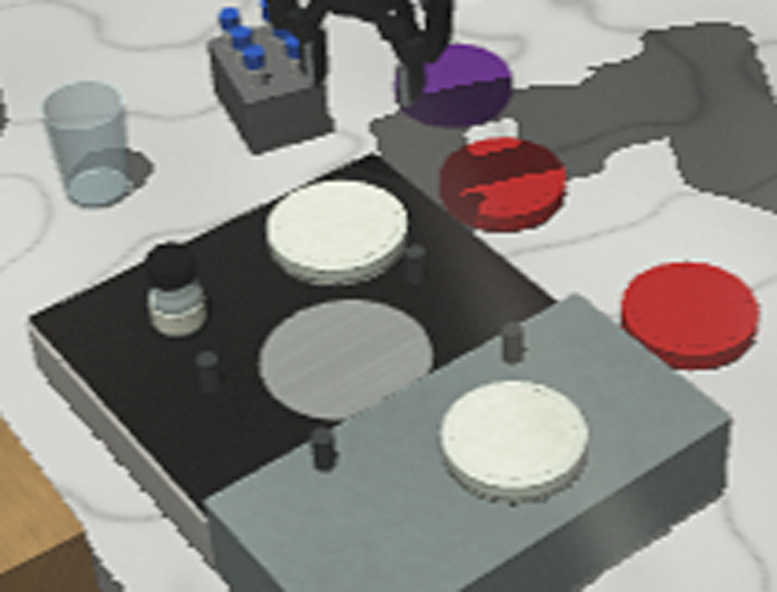

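Nothing is moved: the dish is at scene crop (337,228) and the fingers hang behind it at (315,60) and (415,70). Descending.

>>> servo_tool(
  deltas=[
    [-0.001,0.001,0.03,0,0,0.003,66],
    [-0.001,0.001,0.06,0,0,0.003,66],
    [-0.001,0.001,0.08,0,0,0.003,66],
    [-0.001,0.001,0.089,0,0,0.003,66],
    [-0.001,0.001,0.089,0,0,0.003,66],
  ],
)

```text
clock: 2.35
eef_pos: [478.5, -155.3, 60.6]
ee_rot: [-3.14, 0.001, 0.546]
wrist_force: [0.4, 1.0, 0.1]
grip_width: 63.1
```

```bash
python3 - <<'E'
from h import *
show()
c=cam("scene"); crop(c[0],150,120,290,240,5,"pics/s2.png")
print(proj([[*s2w((-113,-130)),61]],c)) 
R0,d=np.degrees(0),49.5
# path: dish centre, heading
path=[(-61,-100,30),(-52,-95,32),(-43,-90,38),(-34,-85,45),(-26,-79,53),(-19,-72,61),(-14,-64,69),(-10,-55,76),(-8,-46,80),(-6,-37,82),(-4.5,-28,83)]
for x,y,h in path:
    a=np.radians(h); print(S(x-d*np.cos(a),y-d*np.sin(a),61,h).tolist())
E
```

```text
t 2.35 p [ 478.5 -155.3   60.6] s [-114.  -131.9] rpy [-3.14e+00  1.00e-03  5.46e-01] hd 29.7 w 63.1 F [0.4 1.  0.1]
[[214.36597588 172.66096326]]
[0.0119, -0.0015, 0.0004, -0.0, 0.0001, -0.005]
[0.0222, 0.0003, 0.0004, -0.0001, 0.0001, -0.0399]
[0.033, 0.0056, 0.0004, -0.0001, 0.0001, -0.1446]
[0.0445, 0.0116, 0.0004, -0.0001, 0.0001, -0.2668]
[0.0567, 0.0169, 0.0004, -0.0001, 0.0001, -0.4064]
[0.0694, 0.0204, 0.0004, -0.0001, 0.0001, -0.546]
[0.0817, 0.0216, 0.0004, -0.0001, 0.0001, -0.6857]
[0.0938, 0.0202, 0.0004, -0.0001, 0.0001, -0.8078]
[0.1025, 0.0157, 0.0004, -0.0001, 0.0001, -0.8777]
[0.1101, 0.0099, 0.0004, -0.0001, 0.0001, -0.9126]
[0.1165, 0.0034, 0.0004, -0.0001, 0.0001, -0.93]
```

View pics/s2.png

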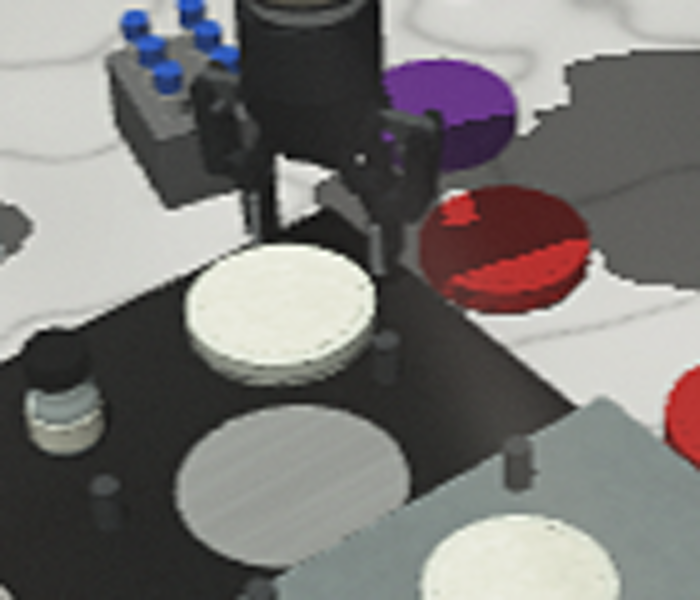

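Fingers stand behind the dish at crop (260,225) and (385,260), clear of it. Pushing in short rows along a curve.

>>> servo_tool(
  deltas=[
    [0.006,-0.001,0,0,0,0,66],
    [0.012,-0.001,0,0,0,-0.005,66],
    [0.017,0,0,0,0,-0.022,66],
    [0.022,0,0,0,0,-0.04,66],
    [0.0275,0.003,0,0,0,-0.09,66],
    [0.033,0.0055,0,0,0,-0.145,66],
    [0.039,0.0085,0,0,0,-0.205,66],
    [0.0445,0.0115,0,0,0,-0.267,66],
    [0.0505,0.0145,0,0,0,-0.337,66],
    [0.057,0.017,0,0,0,-0.406,66],
    [0.057,0.017,0,0,0,-0.406,66],
  ],
)

```text
clock: 3.5
eef_pos: [538.2, -138.7, 61.7]
ee_rot: [3.14, -0.0, 0.956]
wrist_force: [0.1, 0.6, -0.0]
grip_width: 63.8
```

```bash
python3 - <<'E'
from h import *
show()
c=cam("scene"); crop(c[0],150,120,290,240,5,"pics/s3.png")
print(proj([[*s2w((-26,-79)),78]],c),w2s(subcirc(c,proj([[*s2w((-26,-79)),78]],c),78,50)[0]),subcirc(c,proj([[*s2w((-26,-79)),78]],c),78,50))
d=49.5
path=[(-26,-79,53),(-19,-72,61),(-14,-64,69),(-10,-55,76),(-8,-46,80),(-6,-37,82),(-4.5,-28,83),(-3,-20,84)]
for x,y,h in path:
    a=np.radians(h); print(S(x-d*np.cos(a),y-d*np.sin(a),61,h).tolist())
E
```

```text
t 3.5 p [ 538.2 -138.7   61.7] s [ -53.9 -117.1] rpy [ 3.14  -0.     0.956] hd 53.2 w 63.8 F [ 0.1  0.6 -0. ]
[[198.31733666 190.65009399]] [-25.20990121 -78.02019534] (array([565.8, -98.9,  49.9]), 0.56)
[-0.002, -0.0, 0.0005, 0.0011, -0.0004, 0.0014]
[0.0082, 0.0083, 0.0005, 0.0012, -0.0003, -0.1382]
[0.0191, 0.0142, 0.0005, 0.0012, -0.0002, -0.2778]
[0.0307, 0.0177, 0.0006, 0.0012, -0.0002, -0.4]
[0.0405, 0.017, 0.0006, 0.0012, -0.0001, -0.4698]
[0.0497, 0.0147, 0.0006, 0.0012, -0.0001, -0.5047]
[0.0582, 0.0113, 0.0006, 0.0012, -0.0001, -0.5222]
[0.066, 0.0084, 0.0006, 0.0012, -0.0001, -0.5396]
```

View pics/s3.png

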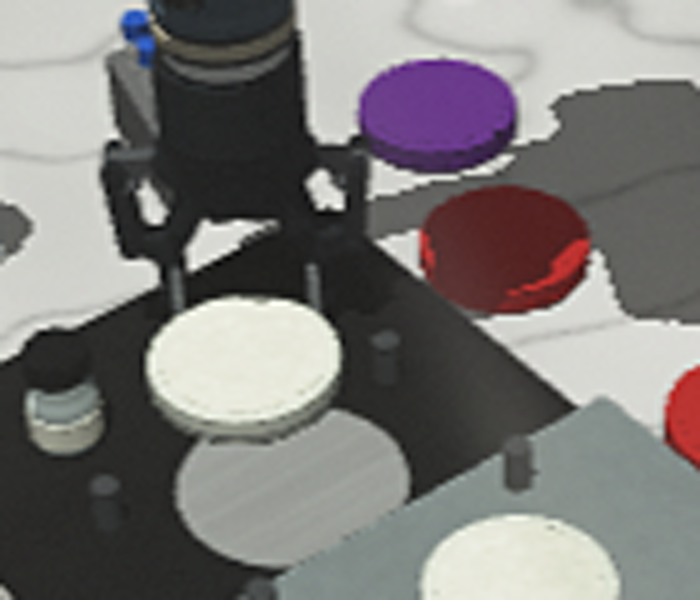

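```bash
python3 - <<'E'
from h import *
c=cam("scene"); print(w2s(unproj([[150+55/5,120+350/5]],118,c)[0]),w2s(unproj([[150+65/5,120+440/5]],60,c)[0]))
c=cam("top"); crop(c[0],230,90,360,230,4.2,"pics/t3.png"); print(w2s(unproj([[170+580/4.5,100+150/4.5]],120,c)[0]))
E
```

```text
[ 67.85298116 -99.72359829] [ 71.09590589 -98.29950784]
[  70.2719291  -102.18855395]
```

View pics/t3.png

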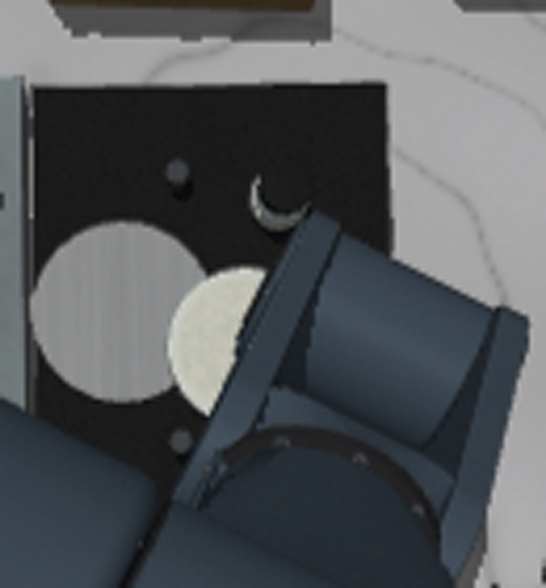

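The vial is at shaker (70,-100). The knuckles could reach it at heading 85°, so I'll keep the heading near 60–65°.

```bash
python3 - <<'E'
from h import *
show()
d=49.5
path=[(-25,-78,53),(-19,-64,58),(-14,-50,62),(-9,-36,65),(-5,-22,65),(-3,-12,65)]
for x,y,h in path:
    a=np.radians(h); print(S(x-d*np.cos(a),y-d*np.sin(a),61,h).tolist())
E
```

```text
t 3.65 p [ 536.8 -138.5   61.3] s [ -55.3 -116.8] rpy [-3.142 -0.     0.954] hd 53.1 w 63.2 F [ 1.2 -0.3  0.3]
[-0.0002, 0.0008, 0.0003, -0.0, -0.0002, 0.0009]
[0.0147, 0.0015, 0.0003, -0.0, -0.0002, -0.0863]
[0.0293, 0.0005, 0.0003, -0.0, -0.0002, -0.1561]
[0.044, -0.0013, 0.0003, -0.0, -0.0002, -0.2085]
[0.0576, -0.0065, 0.0003, -0.0, -0.0002, -0.2085]
[0.0668, -0.011, 0.0003, -0.0, -0.0002, -0.2085]
```

>>> servo_tool(
  deltas=[
    [0.007,0.001,0,0,0,-0.043,66],
    [0.0145,0.0015,0,0,0,-0.086,66],
    [0.022,0.001,0,0,0,-0.12,66],
    [0.029,0.0005,0,0,0,-0.156,66],
    [0.036,-0.0005,0,0,0,-0.182,66],
    [0.043,-0.0015,0,0,0,-0.208,66],
    [0.05,-0.004,0,0,0,-0.208,66],
    [0.0565,-0.0065,0,0,0,-0.208,66],
    [0.0615,-0.0085,0,0,0,-0.208,66],
    [0.065,-0.01,0,0,0,-0.208,66],
    [0.0665,-0.011,0,0,0,-0.208,66],
    [0.0665,-0.011,0,0,0,-0.208,66],
  ],
)

```text
clock: 4.85
eef_pos: [566.2, -77.9, 61.3]
ee_rot: [-3.141, -0.0, 1.163]
wrist_force: [0.7, -0.2, 0.6]
grip_width: 63.3
```

```bash
python3 - <<'E'
from h import *
show()
for n in("scene","top"):
  c=cam(n); g=proj([[*s2w((-3,-12)),78]],c)
  x,e=subcirc(c,g,78,50); print(n,x,e,w2s(x).round(1))
  if n=="scene": crop(c[0],140,120,320,260,4.3,"pics/s4.png")
  else: crop(c[0],200,90,360,230,4.2,"pics/t4.png")
E
```

```text
t 4.85 p [566.2 -77.9  61.3] s [-24.2 -57.1] rpy [-3.141 -0.     1.163] hd 65.0 w 63.3 F [ 0.7 -0.2  0.6]
scene [585.5 -33.1  49.8] 0.49 [ -3.7 -12.8]
top [596.5 -35.1  51.3] 2.98 [  7.3 -15.1]
```

View pics/s4.png

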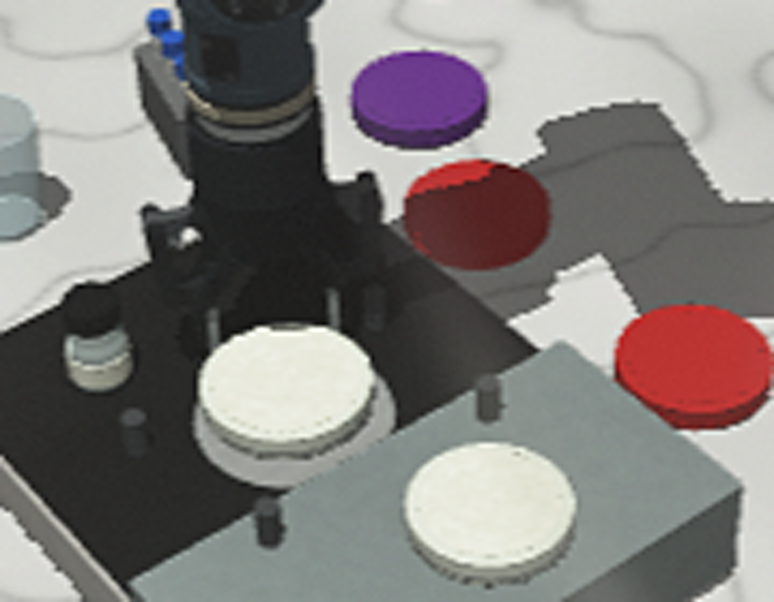

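View pics/t4.png

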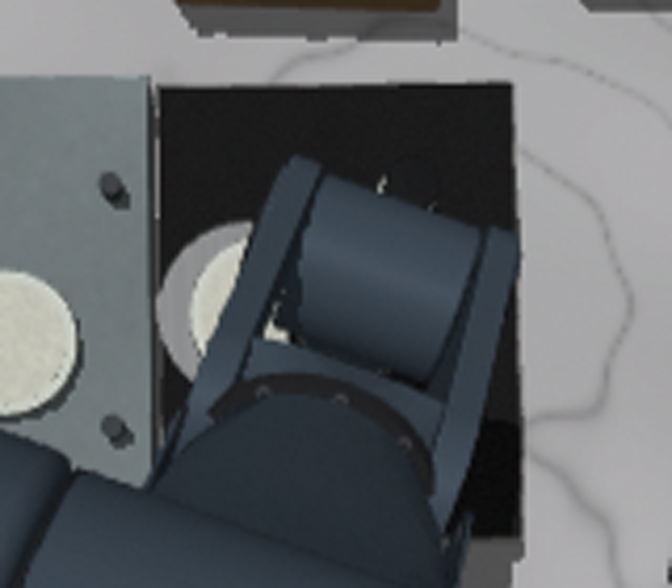

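Dish is on the plate, about 13 mm short (scene crop (287,385) against plate (295,420)). Finishing most of that, then backing off to measure.

>>> servo_tool(
  deltas=[
    [0.004,-0.001,0,0,0,0,66],
    [0.0075,-0.0015,0,0,0,0,66],
    [0.01,-0.002,0,0,0,0,66],
    [0.011,-0.002,0,0,0,0,66],
    [0.011,-0.002,0,0,0,0,66],
    [0.005,-0.001,0,0,0,0,66],
    [-0.015,-0.001,0,0,0,0,66],
    [-0.025,0.0,-0.03,0,0,0,66],
    [-0.045,0.0,-0.08,0,0,0,66],
    [-0.085,0.0,-0.1,0,0,0,66],
    [-0.125,0.0,-0.1,0,0,0,66],
    [-0.125,0.0,-0.1,0,0,0,66],
  ],
)

```text
clock: 6.15
eef_pos: [516.0, -197.8, 162.7]
ee_rot: [3.138, 0.002, 1.158]
wrist_force: [0.9, -0.0, 1.0]
grip_width: 63.1
```

```bash
python3 - <<'E'
from h import *
show()
for n in("scene","top"):
  c=cam(n); 
  x,e=subcirc(c,proj([[*s2w((0,-1)),78]],c),78,50); print(n,x,e,w2s(x).round(1))
  x,e=subcirc(c,proj([[*s2w((-21,151)),97.5]],c),97.5,45); print(n,x,e,w2s(x).round(1))
  if n=="scene": crop(c[0],140,120,320,260,4.3,"pics/s5.png")
  else: crop(c[0],200,90,360,230,4.2,"pics/t5.png"); 
E
```

```text
t 6.15 p [ 516.  -197.8  162.7] s [ -77.8 -175.5] rpy [3.138e+00 2.000e-03 1.158e+00] hd 64.7 w 63.1 F [ 0.9 -0.   1. ]
scene [587.9 -22.5  50. ] 0.48 [-1.  -2.3]
scene [562.6 130.2  44.8] 0.42 [-21.9 151.1]
top [592.7 -19.5  52.8] 1.02 [3.9 0.6]
top [563.1 130.9  44.3] 0.33 [-21.4 151.8]
```

View pics/s5.png

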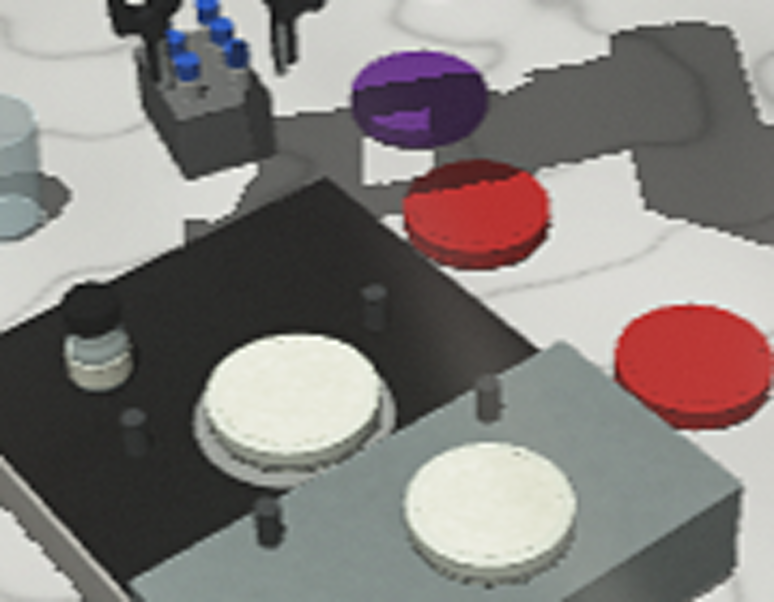

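View pics/t5.png

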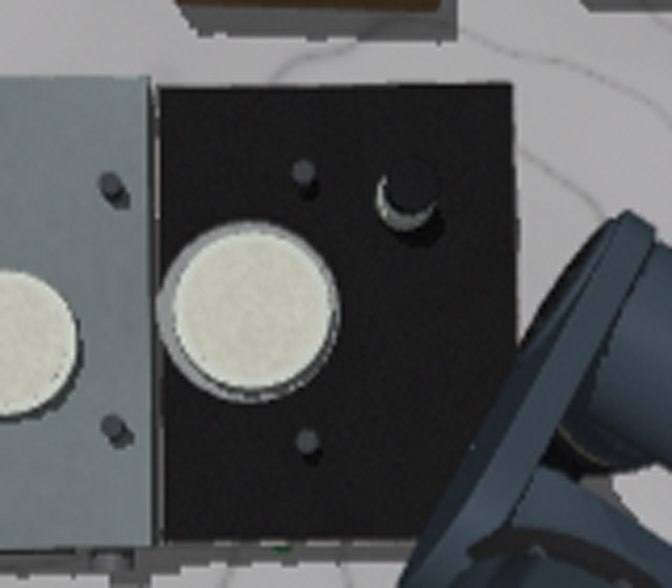

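```bash
python3 - <<'E'
from h import *
import h
c=cam("top"); im=c[0]
for b in(.05,.08,.12):
  for st in((0,0),(0,-4),(-3,-2)):
    # single narrow band
    x,e=subcirc(c,proj([[*s2w(st),78]],c),78,50,band=b); print(b,st,x,e,w2s(x).round(1))
g=cv2.cvtColor(im,cv2.COLOR_BGR2GRAY)
m=(g>132).astype(np.uint8); m[:, :238]=0; m[:,285:]=0; m[:140]=0; m[185:]=0
m=cv2.morphologyEx(m,cv2.MORPH_CLOSE,np.ones((3,3)))
ys,xs=np.nonzero(m); print("centroid",w2s(unproj([[xs.mean(),ys.mean()]],78,c)[0]),"area r mm",np.sqrt(len(xs)/np.pi))
# plate outer edges restricted to dark side
pl,e=subcirc(c,proj([[*s2w((0,0)),60]],c),60,58,band=.05); print("plate",pl,e,w2s(pl))
E
```

```text
0.05 (0, 0) [592.  -22.5  51.2] 0.71 [ 3.1 -2.4]
0.05 (0, -4) [591.7 -22.8  51.1] 0.78 [ 2.8 -2.7]
0.05 (-3, -2) [591.2 -23.   50.8] 0.8 [ 2.3 -2.9]
0.08 (0, 0) [592.8 -21.1  51.9] 0.93 [ 4. -1.]
0.08 (0, -4) [592.3 -22.4  51.7] 1.02 [ 3.4 -2.3]
0.08 (-3, -2) [592.3 -22.4  51.6] 0.93 [ 3.4 -2.3]
0.12 (0, 0) [592.8 -19.8  52.7] 1.03 [4.  0.3]
0.12 (0, -4) [592.9 -20.8  52.3] 1.03 [ 4.1 -0.7]
0.12 (-3, -2) [592.8 -19.7  52.7] 0.99 [4.  0.4]
centroid [0.90711006 2.46644906] area r mm 20.357786515515272
plate [589.6 -19.6  58.1] 0.51 [0.81659968 0.57720443]
```

```bash
cat >> h.py <<'E'
def warm(c):
    f=c[0].astype(np.float32); w=np.clip((f[:,:,2]-f[:,:,0]),0,12)*20
    return (np.dstack([w]*3).astype(np.uint8),)+tuple(c[1:])
E
python3 - <<'E'
from h import *
c=cam("top"); d=warm(c); crop(d[0],170,90,330,230,4.2,"pics/w5.png"); crop(c[0],230,135,290,195,10,"pics/t5b.png")
for st in((0,0),(0,-4),(-3,-2)):
    x,e=subcirc(d,proj([[*s2w(st),78]],c),78,50); print(x,e,w2s(x).round(1))
x,e=subcirc(d,proj([[*s2w((-21,151)),97.5]],c),97.5,45); print(x,e)
m=(d[0][:,:,0]>100).astype(np.uint8); m=cv2.medianBlur(m,3); n,l,s,ce=cv2.connectedComponentsWithStats(m)
for i in range(1,n):
    if s[i,4]>500: print(s[i],w2s(unproj([ce[i]],78,c)[0]),np.sqrt(s[i,4]/np.pi)*2.63)
E
```

```text
[589.2 -21.7  44.9] 0.18 [ 0.4 -1.5]
[589.2 -21.5  44.9] 0.18 [ 0.4 -1.3]
[589.2 -21.6  44.9] 0.2 [ 0.4 -1.4]
[563.3 130.   40.9] 0.55
[ 417    0   95   49 4334] [ 374.19330603 -566.07481989] 97.68441176902978
[ 240   40   69   53 3503] [263.58145249 -42.76069055] 87.82150610221592
[ 337   40   62   50 3046] [ 264.67192056 -294.12169269] 81.8928077868517
[ 108  142   39   41 1040] [  7.04546346 348.77060656] 47.85171217223526
[243 147  34  33 866] [ 0.05800887 -1.26738856] 43.66563278381383
[185 157  32  29 710] [-18.86111232 154.45977567] 39.53757115376094
[218 237  33  28 531] [-222.95751505   60.99410611] 34.19228089900432
```

View pics/t5b.png

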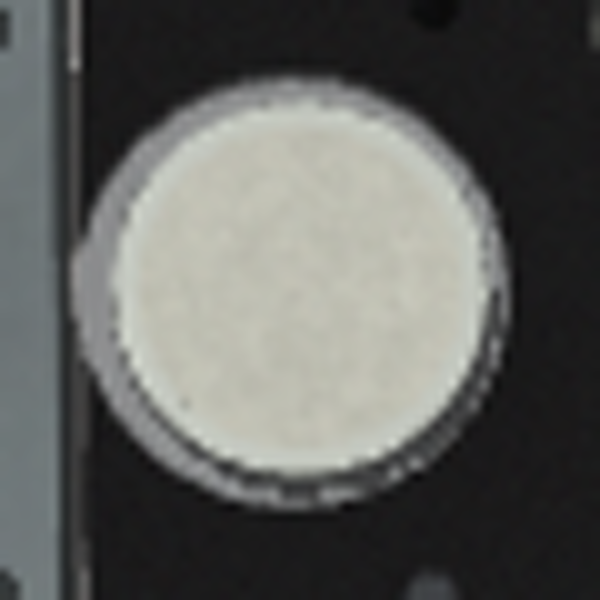

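Relative to the plate, the dish is about (-0.5,-1.7) mm off in shaker axes (t5b: dish centre (302,286), plate (291,291), parallax allowed for). One small nudge.

>>> servo_tool(
  deltas=[
    [0.04,0,0,0,0,0,66],
    [0.08,-0.001,0.02,0,0,0,66],
    [0.1,-0.002,0.065,0,0,0,66],
    [0.115,-0.0022,0.1,0,0,0,66],
    [0.128,-0.0022,0.1,0,0,0,66],
    [0.134,-0.0022,0.1,0,0,0,66],
    [0.137,-0.0023,0.1,0,0,0,66],
    [0.138,-0.0023,0.1,0,0,0,66],
    [0.138,-0.0023,0.1,0,0,0,66],
    [0.125,-0.001,0.1,0,0,0,66],
    [0.1,0,0.08,0,0,0,66],
    [0.085,0,0.04,0,0,0,66],
  ],
)

```text
clock: 7.55
eef_pos: [547.6, -116.6, 119.8]
ee_rot: [-3.135, 0.001, 1.161]
wrist_force: [-0.2, 0.5, 0.6]
grip_width: 63.2
```

>>> servo_tool(
  deltas=[
    [-0.04,0,-0.04,0,0,0,66],
    [-0.085,0,-0.05,0,0,0,66],
    [-0.085,0,-0.05,0,0,0,66],
  ],
)

```text
clock: 7.85
eef_pos: [516.4, -200.0, 174.7]
ee_rot: [3.134, 0.003, 1.156]
wrist_force: [0.7, 0.2, -1.0]
grip_width: 63.5
```

```bash
python3 - <<'E'
from h import *
show()
c=cam("scene"); x,e=subcirc(c,proj([[*s2w((0,-1)),78]],c),78,50); print("scene",x,e,"plate was 588.3 -21.8"); crop(c[0],140,120,320,260,4.3,"pics/s6.png")
c=cam("top"); d=warm(c); crop(c[0],230,135,290,195,10,"pics/t6b.png")
x,e=subcirc(d,proj([[*s2w((0,0)),78]],c),78,50); print("top",x,e,"plate 589.9,-19.5")
E
```

```text
t 7.85 p [ 516.4 -200.   174.7] s [ -77.4 -177.7] rpy [3.134e+00 3.000e-03 1.156e+00] hd 64.6 w 63.5 F [ 0.7  0.2 -1. ]
scene [589.  -21.1  50. ] 0.47 plate was 588.3 -21.8
top [590.5 -19.9  44.9] 0.25 plate 589.9,-19.5
```

View pics/t6b.png

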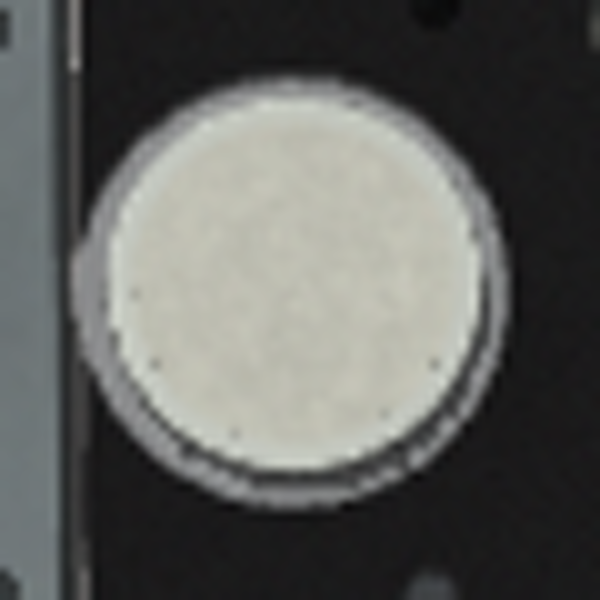

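View pics/s6.png

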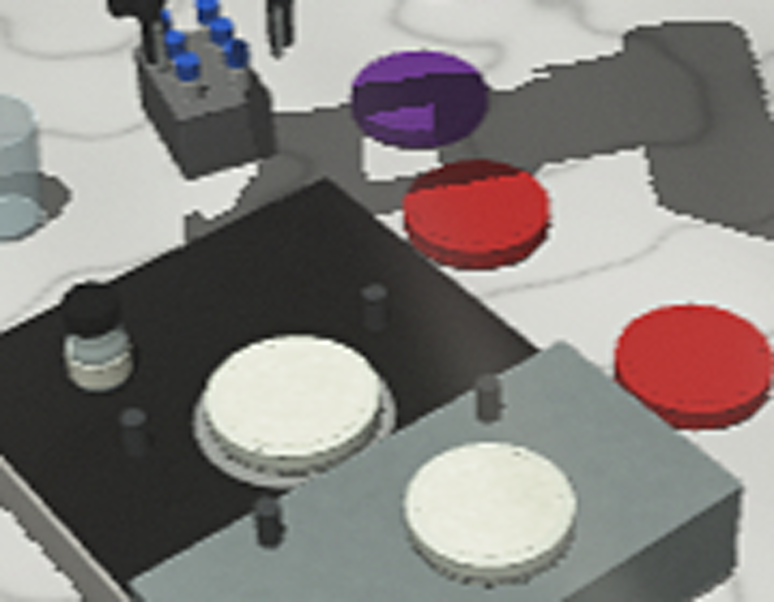

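Large dish is now centred within about 0.8 mm in both views (t6b dish (297,283), plate (291,291) with parallax), and the vial has not moved. Now to behind the small dish.

```bash
python3 - <<'E'
from h import *
print(S(-21.5,204,170,90).tolist())
E
```

```text
[0.3649, -0.1098, 0.002, 0.0015, 0.0004, -0.4406]
```

>>> servo_tool(
  deltas=[
    [0.036,-0.011,0,0,0,-0.044,66],
    [0.073,-0.022,0,0,0,-0.088,66],
    [0.11,-0.033,0,0,0,-0.132,66],
    [0.146,-0.044,0,0,0,-0.176,66],
    [0.183,-0.055,0,0,0,-0.22,66],
    [0.219,-0.066,0,0,0,-0.264,66],
    [0.256,-0.077,0,0,0,-0.308,66],
    [0.292,-0.088,0,0,0,-0.352,66],
    [0.329,-0.099,0,0,0,-0.396,66],
    [0.365,-0.11,0,0,0,-0.44,66],
    [0.365,-0.11,0,0,0,-0.44,66],
    [0.365,-0.11,0,0,0,-0.44,66],
  ],
)

```text
clock: 9.15
eef_pos: [559.1, 187.1, 170.2]
ee_rot: [-3.139, 0.0, 1.606]
wrist_force: [-0.4, 0.1, -1.1]
grip_width: 63.5
```

```bash
python3 - <<'E'
from h import *
show(); print(manip.observe()["joint_positions"].round(2))
for i in range(3):
    print(S(-21.5,204,81,90).tolist()); c=cam("top")
crop(c[0],90,80,330,250,3.2,"pics/t7.png")
E
```

```text
t 9.15 p [559.1 187.1 170.2] s [-23.8 208. ] rpy [-3.139  0.     1.606] hd 90.4 w 63.5 F [-0.4  0.1 -1.1]
[ 0.13  0.56  1.58 -0.    1.01  0.1 ]
[-0.004, 0.0025, 0.0892, -0.0025, 0.0005, 0.0069]
[-0.0029, 0.0023, 0.0894, -0.0024, 0.0006, 0.0051]
[-0.0022, 0.0021, 0.0896, -0.0021, 0.0005, 0.0038]
```

View pics/t7.png

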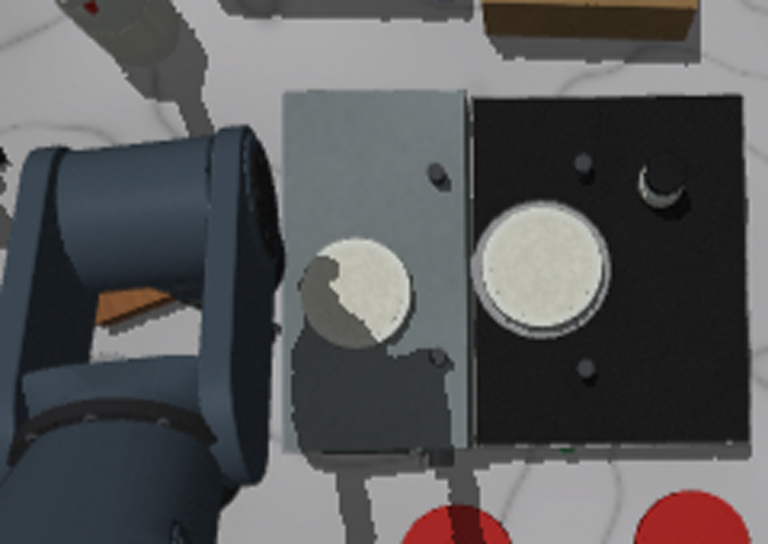

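Dishes at crop (356,292) small and (543,267) large, unchanged; descending behind the small one.

>>> servo_tool(
  deltas=[
    [-0.001,0.002,0.04,-0.002,0,0.003,66],
    [-0.001,0.002,0.075,-0.002,0,0.003,66],
    [-0.001,0.002,0.089,-0.002,0,0.003,66],
    [-0.001,0.002,0.089,-0.002,0,0.003,66],
    [-0.001,0.002,0.089,-0.002,0,0.003,66],
  ],
)

```text
clock: 9.8
eef_pos: [563.3, 184.2, 83.0]
ee_rot: [3.139, -0.0, 1.599]
wrist_force: [0.4, 0.2, 1.0]
grip_width: 63.0
```

```bash
python3 - <<'E'
from h import *
c=cam("scene"); crop(c[0],150,140,340,300,4,"pics/s8.png")
c=cam("scene");show(); d=43
for x,y in [(-21.5,150),(-17,140),(-13,131),(-9,122),(-5.5,113),(-3,104),(-1.5,94),(-.5,84),(0.5,74)]: print(S(x,y+d,81,90).tolist())
E
```

```text
t 9.9 p [563.9 184.6  84. ] s [-19.1 205.5] rpy [ 3.136 -0.     1.599] hd 90.0 w 63.1 F [-0.2 -0.5 -0.1]
[-0.0125, -0.0024, 0.003, 0.0054, -0.0003, 0.0004]
[-0.0225, 0.002, 0.003, 0.0054, -0.0003, 0.0004]
[-0.0315, 0.006, 0.003, 0.0054, -0.0003, 0.0004]
[-0.0405, 0.01, 0.003, 0.0054, -0.0003, 0.0004]
[-0.0495, 0.0135, 0.003, 0.0054, -0.0003, 0.0004]
[-0.0585, 0.016, 0.0031, 0.0054, -0.0003, 0.0004]
[-0.0685, 0.0175, 0.0031, 0.0054, -0.0003, 0.0004]
[-0.0785, 0.0185, 0.0031, 0.0054, -0.0003, 0.0004]
[-0.0885, 0.0195, 0.0031, 0.0054, -0.0003, 0.0004]
```

View pics/s8.png

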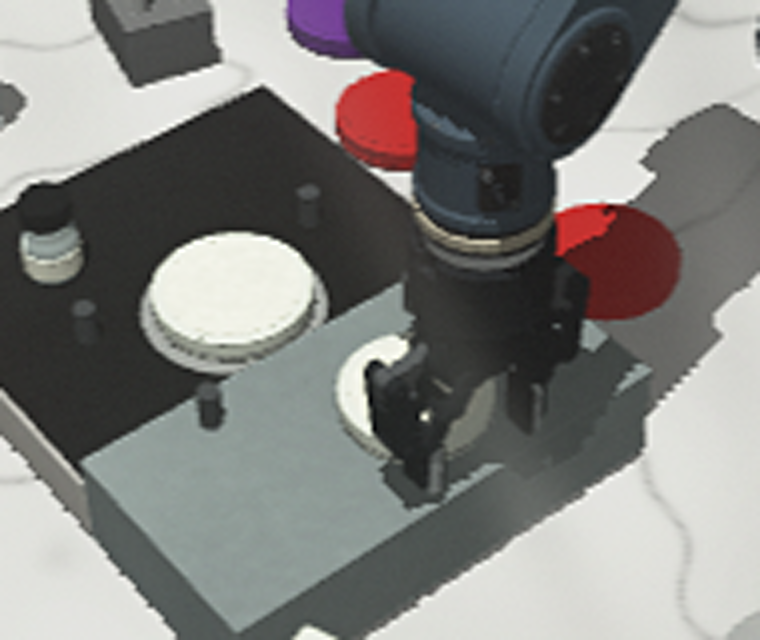

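Fingers stand behind the small dish (crop (425,480) and (525,410)), touching nothing. Pushing.

>>> servo_tool(
  deltas=[
    [-0.006,-0.001,0.001,0.002,0,0,66],
    [-0.0125,-0.002,0.001,0.002,0,0,66],
    [-0.0175,0,0.001,0.002,0,0,66],
    [-0.0225,0.002,0.001,0.002,0,0,66],
    [-0.027,0.004,0.001,0.002,0,0,66],
    [-0.0315,0.006,0.001,0.002,0,0,66],
    [-0.036,0.008,0.001,0.002,0,0,66],
    [-0.0405,0.01,0.001,0.002,0,0,66],
    [-0.045,0.012,0.001,0.002,0,0,66],
    [-0.0495,0.0135,0.001,0.002,0,0,66],
    [-0.053,0.015,0.001,0.002,0,0,66],
    [-0.053,0.015,0.001,0.002,0,0,66],
  ],
)

```text
clock: 11.1
eef_pos: [579.5, 131.4, 81.3]
ee_rot: [3.141, 0.001, 1.599]
wrist_force: [0.1, -0.1, 1.2]
grip_width: 63.2
```

```bash
python3 - <<'E'
from h import *
c=cam("scene"); crop(c[0],150,140,340,300,4,"pics/s9.png")
c=cam("scene");show(); x,e=subcirc(c,proj([[*s2w((-5,109)),97.5]],c),97.5,45); print(x,e,w2s(x))
c=cam("top");show(); x,e=subcirc(c,proj([[*s2w((-5,109)),97.5]],c),97.5,45); print(x,e,w2s(x))
crop(c[0],170,90,330,230,4.5,"pics/t9.png")
E
```

```text
t 11.2 p [579.4 131.7  81.1] s [ -5.2 152.1] rpy [3.141e+00 1.000e-03 1.600e+00] hd 90.1 w 62.9 F [0.5 0.  0.2]
[582.7  93.5  45.5] 1.48 [ -2.89165963 113.8267908 ]
t 11.25 p [579.2 131.8  81.1] s [ -5.3 152.2] rpy [3.141e+00 1.000e-03 1.600e+00] hd 90.1 w 63.5 F [-0.6 -1.2  1.2]
[580.3  89.6  44.3] 0.55 [ -5.40067083 109.99601245]
```

View pics/s9.png

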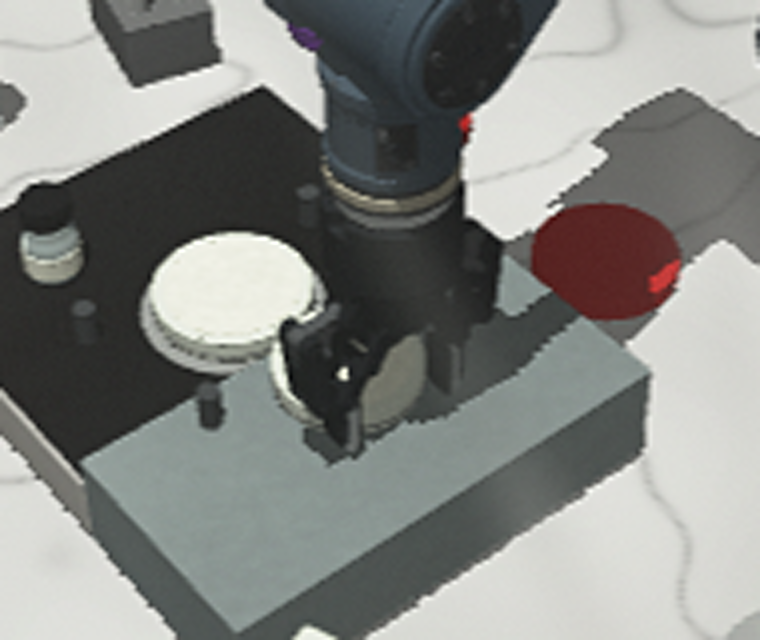

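View pics/t9.png

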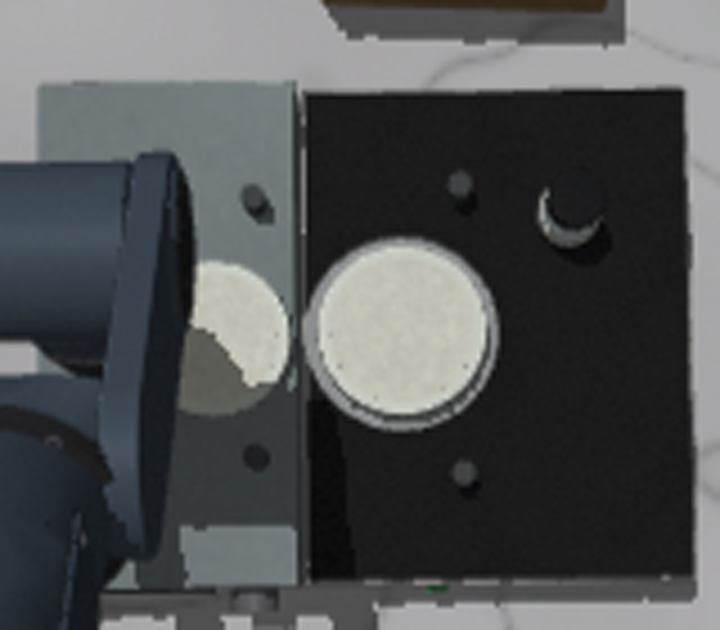

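Small dish tracks well at about (-5,110), midway between the ledge posts. Continuing.

>>> servo_tool(
  deltas=[
    [-0.005,0.001,0,0,0,0,66],
    [-0.01,0.002,0,0,0,0,66],
    [-0.015,0.003,0,0,0,0,66],
    [-0.02,0.004,0,0,0,0,66],
    [-0.025,0.005,0,0,0,0,66],
    [-0.03,0.0055,0,0,0,0,66],
    [-0.035,0.006,0,0,0,0,66],
    [-0.04,0.006,0,0,0,0,66],
    [-0.045,0.006,0,0,0,0,66],
    [-0.05,0.006,0,0,0,0,66],
    [-0.055,0.006,0,0,0,0,66],
    [-0.06,0.006,0,0,0,0,66],
  ],
)

```text
clock: 12.45
eef_pos: [586.9, 72.1, 81.5]
ee_rot: [3.141, -0.0, 1.6]
wrist_force: [-1.0, 0.4, 0.1]
grip_width: 63.1
```

```bash
python3 - <<'E'
from h import *
c=cam("scene"); crop(c[0],150,140,340,300,4,"pics/s10.png")
c=cam("top");show()
crop(c[0],170,90,330,230,4.5,"pics/t10.png")
for i in range(2): print(S(0.7,46,81,90).tolist(),S(.7,43.1,81,90).tolist()); cam("top")
E
```

```text
t 12.55 p [586.9  71.6  81.4] s [ 0.7 91.8] rpy [3.141 0.    1.599] hd 90.0 w 63.2 F [ 0.5 -0.1 -0.1]
[-0.0458, -0.0, 0.0004, 0.0002, 0.0004, 0.0002] [-0.0487, -0.0, 0.0004, 0.0002, 0.0004, 0.0002]
[-0.0461, 0.0001, 0.0003, -0.0001, 0.0003, 0.0004] [-0.049, 0.0001, 0.0003, -0.0001, 0.0003, 0.0004]
```

View pics/s10.png

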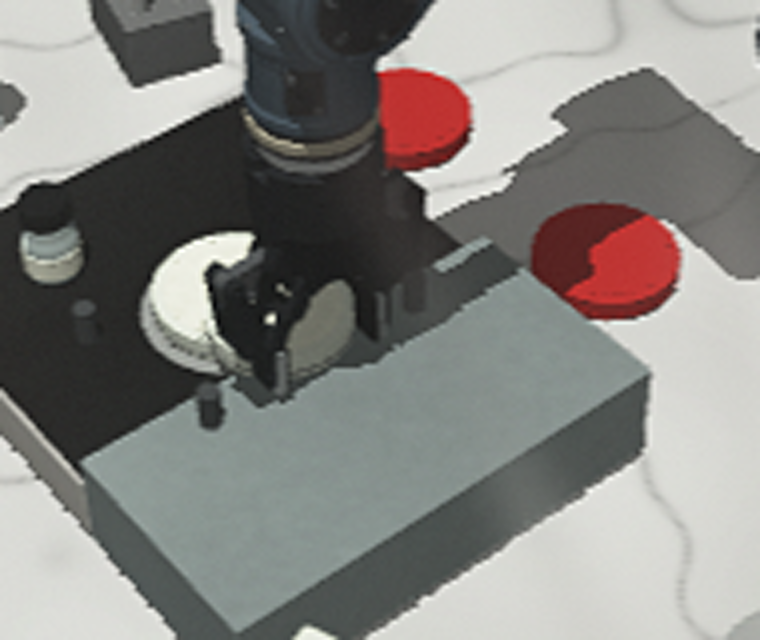

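View pics/t10.png

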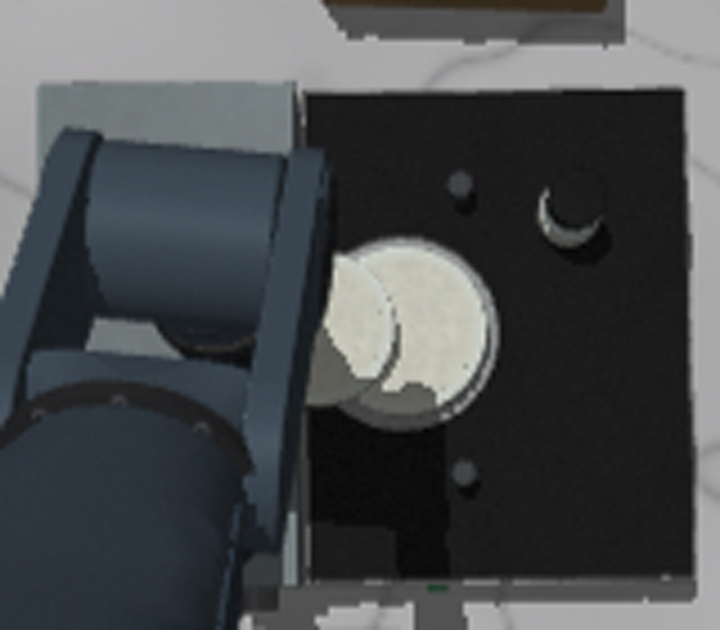

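Small dish now overlaps the large one, which stays centred in its plate ring. Pushing to just short of centre, then backing off to measure.

>>> servo_tool(
  deltas=[
    [-0.005,0,0,0,0,0,66],
    [-0.01,0,0,0,0,0,66],
    [-0.015,0,0,0,0,0,66],
    [-0.02,0,0,0,0,0,66],
    [-0.025,0,0,0,0,0,66],
    [-0.03,0,0,0,0,0,66],
    [-0.035,0,0,0,0,0,66],
    [-0.039,0,0,0,0,0,66],
    [-0.043,0,0,0,0,0,66],
    [-0.046,0,0,0,0,0,66],
    [-0.047,0,0,0,0,0,66],
    [-0.047,0,0,0,0,0,66],
  ],
)

```text
clock: 13.85
eef_pos: [588.2, 25.2, 81.3]
ee_rot: [3.142, 0.0, 1.6]
wrist_force: [1.3, -0.1, 0.0]
grip_width: 63.2
```

>>> servo_tool(
  deltas=[
    [0.005,0,0,0,0,0,66],
    [0.03,0,0,0,0,0,66],
    [0.07,0,-0.03,0,0,0,66],
    [0.11,0,-0.07,0,0,0,66],
    [0.15,0,-0.08,0,0,0,66],
    [0.15,0,-0.08,0,0,0,66],
    [0.15,0,-0.08,0,0,0,66],
  ],
)

```text
clock: 14.55
eef_pos: [583.4, 176.8, 161.8]
ee_rot: [3.141, 0.0, 1.603]
wrist_force: [-0.1, -1.7, -0.3]
grip_width: 63.5
```

```bash
python3 - <<'E'
from h import *
c=cam("scene"); crop(c[0],170,150,290,250,6,"pics/s11.png"); W=warm(c)
for z,R,nm in((96,45,"small"),(78,50,"large")):
    for b in(.05,.08): print("scene",nm,subcirc(c,proj([[*s2w((0,0 if R==50 else 2)),z]],c),z,R,band=b))
c=cam("top");show()
crop(c[0],230,135,290,195,10,"pics/t11.png")
for b in(.05,.08):
  print("small",subcirc(c,proj([[*s2w((0,2)),96]],c),96,45,band=b), subcirc(warm(c),proj([[*s2w((0,2)),96]],c),96,45))
  print("large",subcirc(c,proj([[*s2w((0.7,0)),78]],c),78,50,band=b))
E
```

```text
scene small (array([588.4, -18.1,  45. ]), 0.53)
scene small (array([588.5, -18.1,  45. ]), 0.45)
scene large (array([587.1, -21.6,  51.6]), 0.5)
scene large (array([586. , -22.8,  52.8]), 0.62)
t 14.65 p [583.  174.8 160.6] s [ -0.3 195.1] rpy [-3.14e+00  1.00e-03  1.60e+00] hd 90.0 w 63.2 F [ 0.2 -0.   0. ]
small (array([592.5, -17.8,  46.2]), 0.63) (array([593.1, -18.1,  42.4]), 1.07)
large (array([595.2, -21.2,  49.8]), 1.19)
small (array([593.9, -17.9,  47.2]), 0.73) (array([593.1, -18.1,  42.4]), 1.07)
large (array([595.7, -20.7,  49.9]), 1.25)
```

View pics/s11.png

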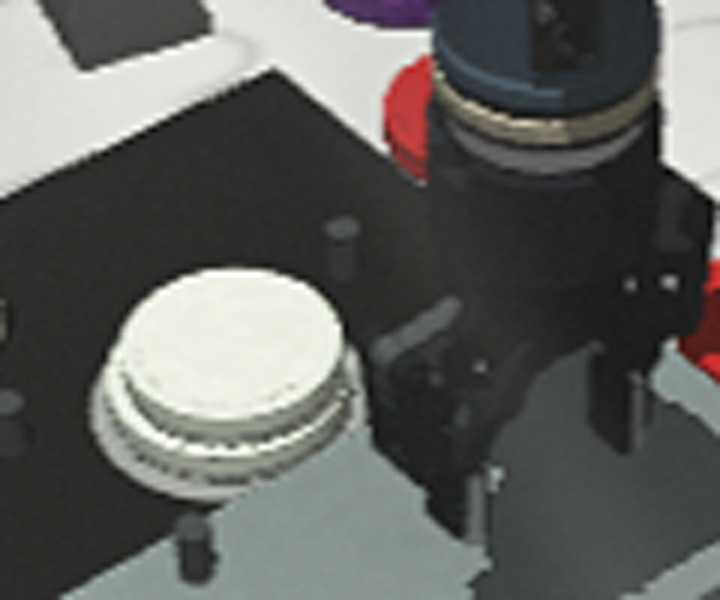

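View pics/t11.png

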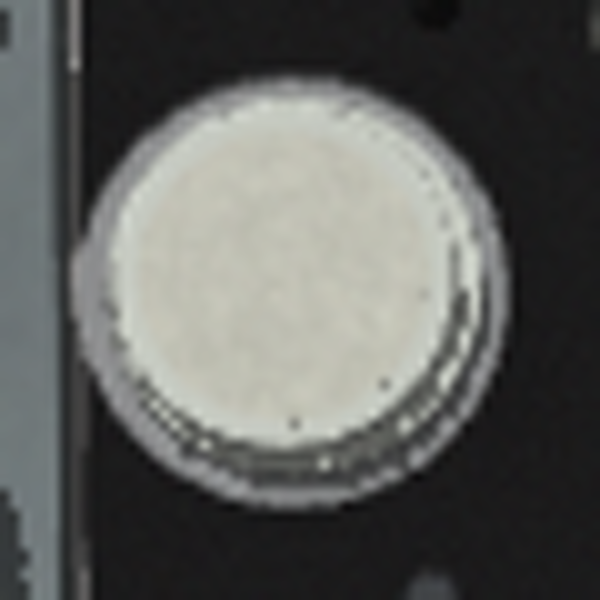

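```bash
python3 - <<'E'
from h import *
for n,(x0,y0,x1,y1,s),L,off in(("top",(235,138,285,190,11),(590.5,-19.9),(0,0)),("scene",(180,185,245,240,11),(589,-21.1),(0,0))):
    c=cam(n); big=cv2.resize(c[0][y0:y1,x0:x1],None,fx=s,fy=s,interpolation=cv2.INTER_CUBIC)
    T=np.linspace(0,2*np.pi,120)
    for dy,col in((0,(0,0,255)),(3,(0,200,0)),(6,(255,0,0))):
        W=np.c_[L[0]+45*np.cos(T),L[1]+dy+45*np.sin(T),np.full(120,96)]
        q=((proj(W,c)-[x0,y0]+.5)*s-.5).round().astype(int); cv2.polylines(big,[q],True,col,1)
    W=np.c_[L[0]+50*np.cos(T),L[1]+50*np.sin(T),np.full(120,78)]
    q=((proj(W,c)-[x0,y0]+.5)*s-.5).round().astype(int); cv2.polylines(big,[q],True,(0,255,255),1)
    cv2.imwrite(f"pics/ov_{n}.png",big)
E
```

```text
(no output)
```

View pics/ov_top.png

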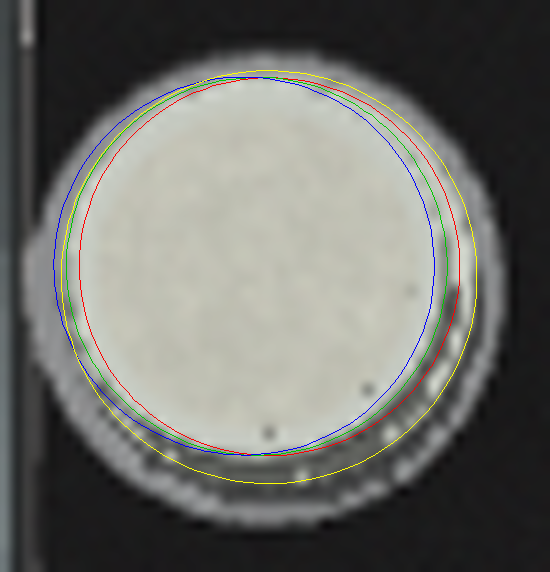

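View pics/ov_scene.png

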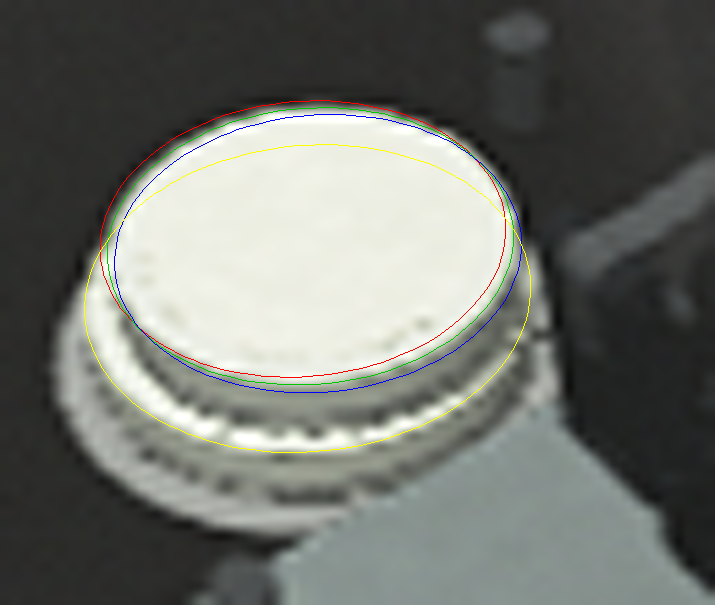

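Small dish sits about 3 mm short of the large dish's centre toward the ledge (green, +3 mm overlay, fits its edge in both views); the large dish has not moved. Nudging 3 mm.

>>> servo_tool(
  deltas=[
    [-0.04,0,0.01,0,0,0,66],
    [-0.08,0,0.05,0,0,0,66],
    [-0.115,0,0.08,0,0,0,66],
    [-0.135,0,0.08,0,0,0,66],
    [-0.146,0.0005,0.08,0,0,0,66],
    [-0.15,0.0005,0.08,0,0,0,66],
    [-0.152,0.0005,0.08,0,0,0,66],
    [-0.153,0.0005,0.08,0,0,0,66],
    [-0.153,0.0005,0.08,0,0,0,66],
    [-0.145,0.0005,0.08,0,0,0,66],
    [-0.115,0.0005,0.08,0,0,0,66],
    [-0.075,0,0.04,0,0,0,66],
  ],
)

```text
clock: 15.95
eef_pos: [583.0, 96.6, 113.2]
ee_rot: [-3.132, -0.0, 1.598]
wrist_force: [0.3, -0.5, -0.3]
grip_width: 63.5
```

>>> servo_tool(
  deltas=[
    [0.04,0,-0.04,0,0,0,30],
    [0.08,0,-0.05,0,0,0,0],
    [0.08,0,-0.05,0,0,0,0],
  ],
)

```text
clock: 16.25
eef_pos: [584.8, 182.4, 170.3]
ee_rot: [3.134, -0.003, 1.607]
wrist_force: [0.2, -0.5, 0.3]
grip_width: 85.4
```

```bash
python3 - <<'E'
from h import *
show()
for n,(x0,y0,x1,y1,s),L,off in(("top",(235,138,285,190,11),(590.5,-19.9),(0,0)),("scene",(180,185,245,240,11),(589,-21.1),(0,0))):
    c=cam(n); big=cv2.resize(c[0][y0:y1,x0:x1],None,fx=s,fy=s,interpolation=cv2.INTER_CUBIC)
    T=np.linspace(0,2*np.pi,120)
    for dy,col in((0,(0,0,255)),):
        W=np.c_[L[0]+45*np.cos(T),L[1]+dy+45*np.sin(T),np.full(120,96)]
        q=((proj(W,c)-[x0,y0]+.5)*s-.5).round().astype(int); cv2.polylines(big,[q],True,col,1)
    W=np.c_[L[0]+50*np.cos(T),L[1]+50*np.sin(T),np.full(120,78)]
    q=((proj(W,c)-[x0,y0]+.5)*s-.5).round().astype(int); cv2.polylines(big,[q],True,(0,255,255),1)
    cv2.imwrite(f"pics/ov2_{n}.png",big)
    print(n,subcirc(c,proj([[L[0],L[1],96]],c),96,45,band=.05))
    if n=="top": crop(c[0],90,130,240,260,4.2,"pics/t12.png")
E
```

```text
t 16.25 p [584.8 182.4 170.3] s [  1.7 202.6] rpy [ 3.134e+00 -3.000e-03  1.607e+00] hd 90.4 w 85.4 F [ 0.2 -0.5  0.3]
top (array([593.6, -18.8,  46.4]), 0.37)
scene (array([588.9, -20.4,  44.9]), 0.49)
```

View pics/ov2_top.png

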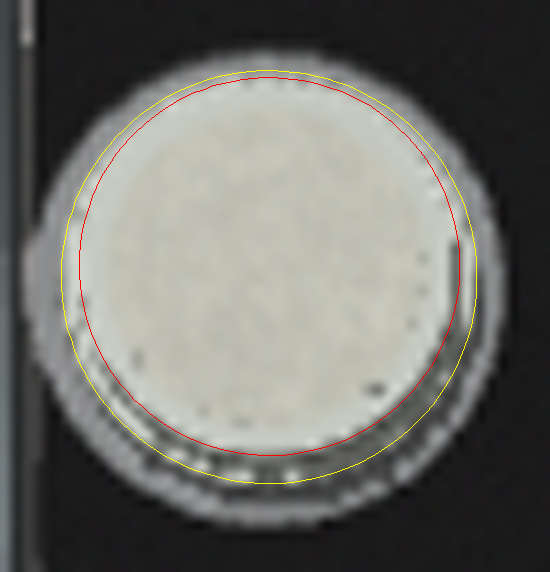

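View pics/ov2_scene.png

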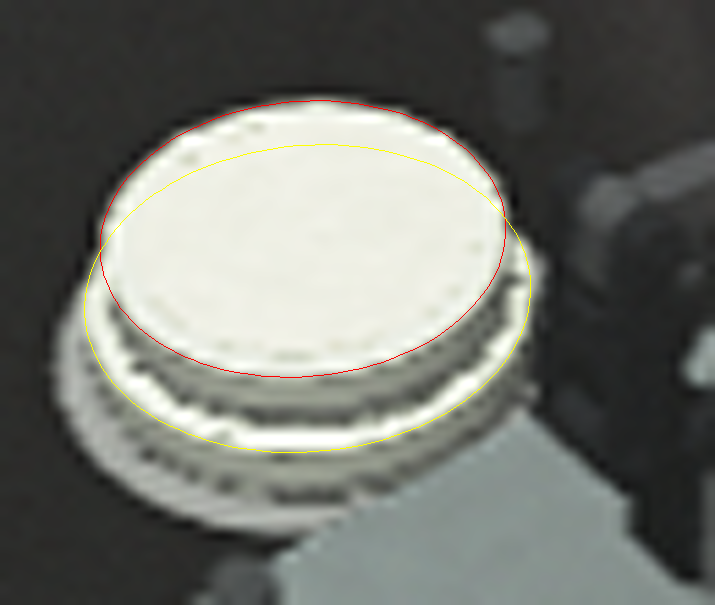

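View pics/t12.png

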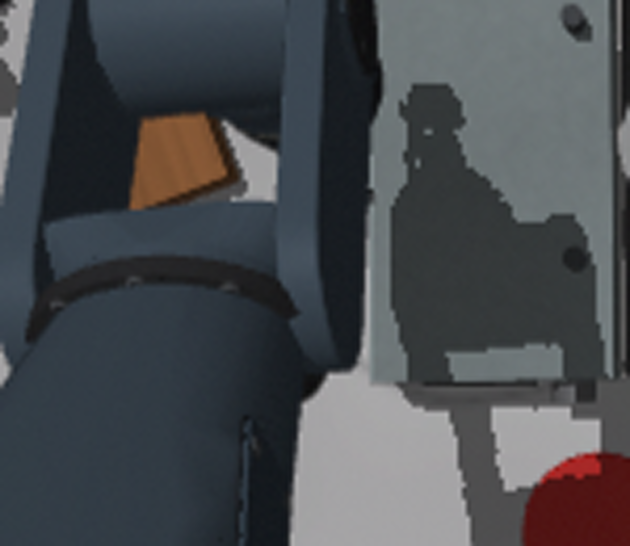

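```bash
python3 - <<'E'
from h import *
S0=cv2.imread("pics/scene0.png"); T0=cv2.imread("pics/top0.png")
c=cam("scene"); c=(S0,)+tuple(c[1:]); t=cam("top"); t=(T0,)+tuple(t[1:])
L=(473.8,354.8)
for n,c,(x0,y0,x1,y1,s) in(("top",t,(100,180,150,230,12)),("scene",c,(320,280,375,330,12))):
    big=cv2.resize(c[0][y0:y1,x0:x1],None,fx=s,fy=s,interpolation=cv2.INTER_CUBIC); T=np.linspace(0,2*np.pi,90)
    for R,z in((40,10),(14,45),(40,0)):
        q=((proj(np.c_[L[0]+R*np.cos(T),L[1]+R*np.sin(T),np.full(90,z)],c)-[x0,y0]+.5)*s-.5).round().astype(int); cv2.polylines(big,[q],True,(0,0,255),1)
    cv2.imwrite(f"pics/wov_{n}.png",big)
print(unproj([[123.25,204.4]],10,t))
E
```

```text
[[475.47995726 356.72606821  10.        ]]
```

View pics/wov_top.png

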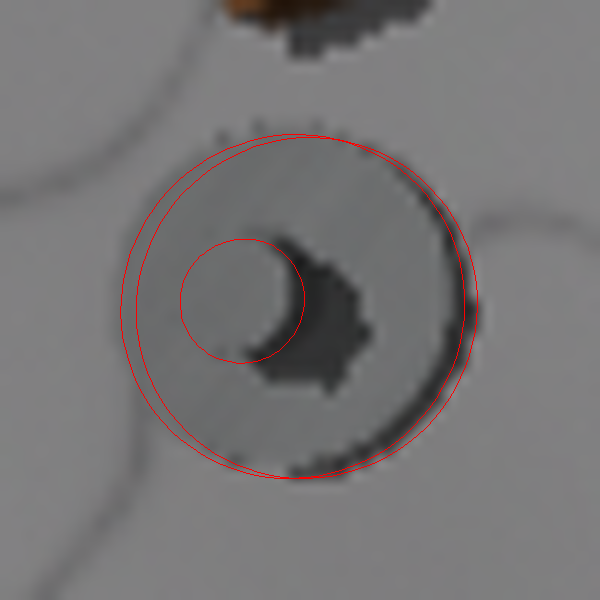

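View pics/wov_scene.png

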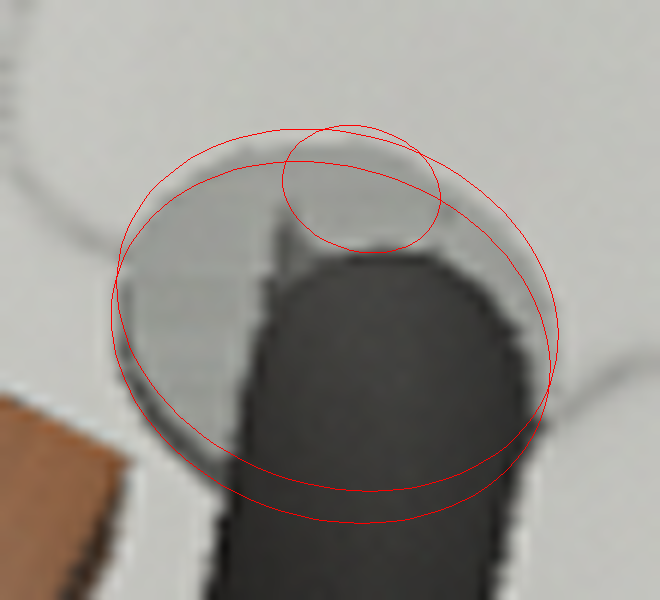

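Both dishes match the concentric overlays in both views. Next the weight: disc centre at about world (474.5,356.3), knob at top px (120,204.5), and nothing else there resembles it.

```bash
python3 - <<'E'
from h import *
for i in range(3): cam("top")
show(); print(delta((474.5,356.3),120,0.8).tolist())
E
```

```text
t 16.6 p [583.4 174.5 165.8] s [1.000e-01 1.948e+02] rpy [-3.14   0.     1.598] hd 90.0 w 85.3 F [0.4 0.6 0.2]
[0.1847, -0.1038, 0.0459, -0.0018, 0.0011, 0.7981]
```

>>> servo_tool(
  deltas=[
    [0.023,-0.013,0.003,0,0,0.1,0],
    [0.046,-0.026,0.006,0,0,0.2,0],
    [0.069,-0.039,0.01,0,0,0.3,0],
    [0.092,-0.052,0.014,0,0,0.4,0],
    [0.115,-0.065,0.02,0,0,0.5,0],
    [0.139,-0.078,0.026,0,0,0.6,0],
    [0.162,-0.091,0.036,0,0,0.7,0],
    [0.185,-0.104,0.046,0,0,0.798,0],
    [0.185,-0.104,0.046,0,0,0.798,0],
    [0.185,-0.104,0.046,0,0,0.798,0],
  ],
)

```text
clock: 17.6
eef_pos: [474.6, 356.9, 120.1]
ee_rot: [-3.142, 0.001, 0.803]
wrist_force: [0.1, 0.1, 0.4]
grip_width: 85.3
```

```bash
python3 - <<'E'
from h import *
c=cam("scene");cam("scene");show(); print(delta((474.5,356.3),60,0.8).tolist(),delta((474.5,356.3),16,0.8).tolist())
crop(c[0],270,230,400,350,5,"pics/s13.png")
c=cam("top");crop(c[0],80,120,240,260,4.2,"pics/t13.png")
E
```

```text
t 17.7 p [475.6 356.6 120.8] s [-102.5  379.8] rpy [ 3.141 -0.     0.801] hd 44.3 w 85.7 F [ 0.9 -0.1  0.3]
[-0.001, -0.0006, 0.0608, 0.0005, -0.0003, 0.0011] [-0.001, -0.0007, 0.1048, 0.0005, -0.0003, 0.0011]
```

View pics/s13.png

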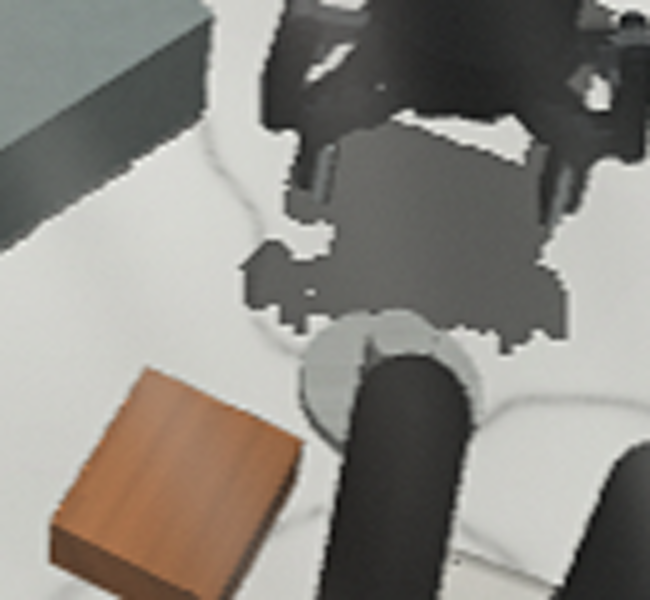

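View pics/t13.png

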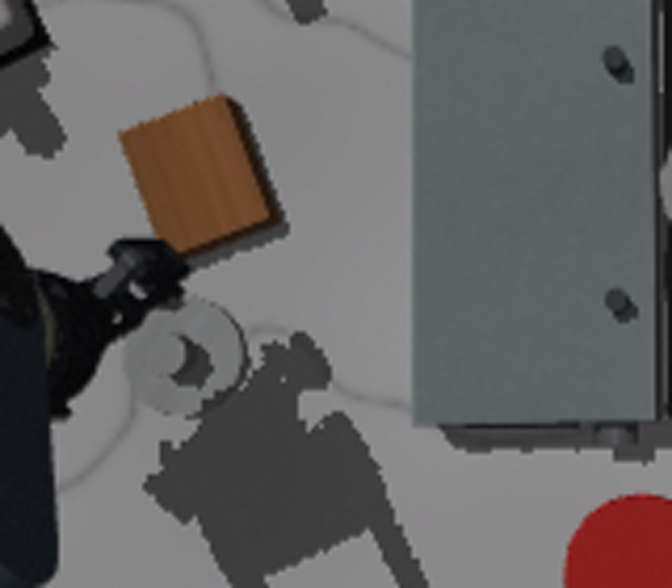

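Weight and slide box undisturbed; open fingers straddle the knob line and clear the box edge by about 30 mm. Descending.

>>> servo_tool(
  deltas=[
    [-0.001,-0.001,0.035,0,0,0,0],
    [-0.001,-0.001,0.065,0,0,0,0],
    [-0.001,-0.001,0.085,0,0,0,0],
    [-0.001,-0.001,0.1,0,0,0,0],
    [-0.001,-0.001,0.104,0,0,0,0],
    [-0.001,-0.001,0.104,0,0,0,0],
    [-0.001,-0.001,0.104,0,0,0,0],
  ],
)

```text
clock: 18.45
eef_pos: [474.1, 357.8, 17.7]
ee_rot: [3.141, -0.002, 0.802]
wrist_force: [-0.5, 0.3, 0.8]
grip_width: 85.4
```

```bash
python3 - <<'E'
from h import *
c=cam("scene");show()
crop(c[0],270,200,410,340,5,"pics/s14.png")
c=cam("top");crop(c[0],80,150,200,260,5,"pics/t14.png")
E
```

```text
t 18.5 p [474.1 357.9  17.9] s [-104.   381.2] rpy [ 3.141e+00 -2.000e-03  8.020e-01] hd 44.3 w 85.8 F [ 0.2  0.4 -0.4]
```

View pics/s14.png

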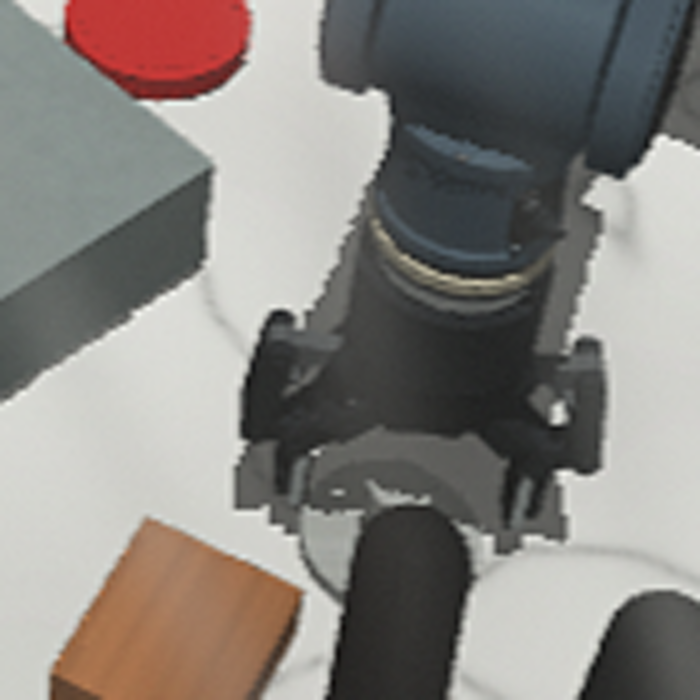

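View pics/t14.png

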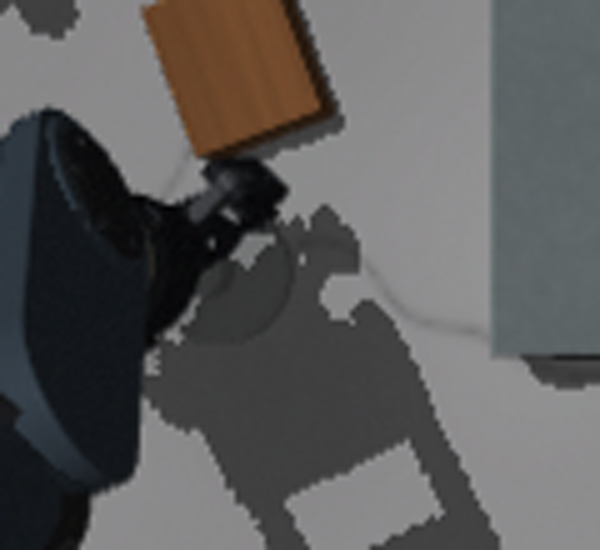

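Fingers straddle the weight's disc (scene crop (290,490) and (525,500)) and clear the box. Closing.

>>> servo_tool(
  deltas=[
    [0,0,0.002,0,0,0,80],
    [0,0,0.002,0,0,0,130],
    [0,0,0.002,0,0,0,180],
    [0,0,0.002,0,0,0,255],
    [0,0,0.002,0,0,0,255],
    [0,0,0.002,0,0,0,255],
    [0,0,0.002,0,0,0,255],
    [0,0,0.002,0,0,0,255],
    [0,0,0.002,0,0,0,255],
  ],
)

```text
clock: 19.45
eef_pos: [473.9, 357.5, 15.3]
ee_rot: [3.141, -0.001, 0.802]
wrist_force: [0.9, -2.4, 4.9]
grip_width: 26.1
```

>>> servo_tool(
  deltas=[
    [0,0,-0.005,0,0,0,255],
    [0,0,-0.02,0,0,0,255],
    [0,0,-0.05,0,0,0,255],
    [0,0,-0.09,0,0,0,255],
    [0,0,-0.13,0,0,0,255],
    [0,0,-0.16,0,0,0,255],
    [0,0,-0.16,0,0,0,255],
  ],
)

```text
clock: 20.15
eef_pos: [475.3, 359.3, 179.7]
ee_rot: [3.139, -0.01, 0.802]
wrist_force: [1.3, 0.0, -3.2]
grip_width: 26.3
```

```bash
python3 - <<'E'
from h import *
c=cam("scene");cam("scene");show(); print(delta((589.7,-20.4),180,0.8).tolist())
crop(c[0],240,130,410,320,3.5,"pics/s15.png")
E
```

```text
t 20.25 p [472.3 357.5 174.9] s [-105.8  380.8] rpy [-3.141  0.     0.802] hd 44.3 w 26.1 F [-0.7 -0.7 -5.1]
[-0.19, 0.3471, -0.0052, -0.0004, 0.0003, 0.002]
```

View pics/s15.png

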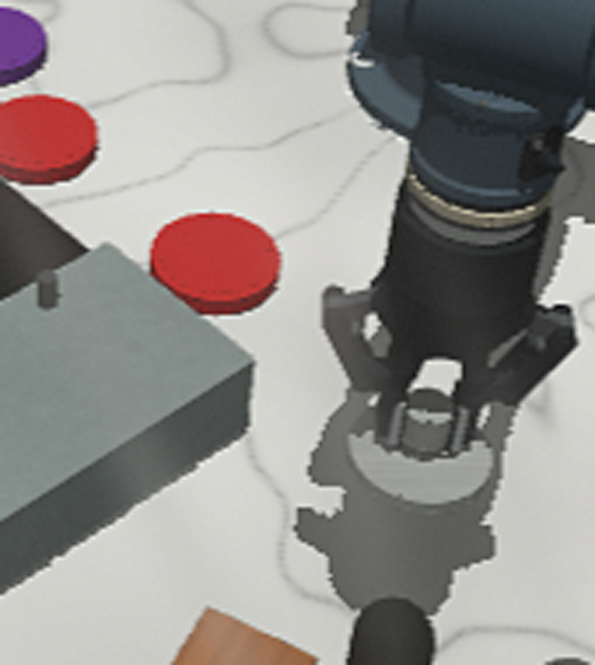

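The weight is held upright by its knob (crop (425,425)), disc level. Carrying it over the stack.

>>> servo_tool(
  deltas=[
    [-0.01,0.018,0,0,0,0,255],
    [-0.029,0.053,-0.002,0,0,0,255],
    [-0.05,0.092,-0.004,0,0,0,255],
    [-0.071,0.13,-0.005,0,0,0,255],
    [-0.092,0.168,-0.005,0,0,0,255],
    [-0.113,0.207,-0.005,0,0,0,255],
    [-0.134,0.246,-0.005,0,0,0,255],
    [-0.155,0.284,-0.005,0,0,0,255],
    [-0.174,0.319,-0.005,0,0,0,255],
    [-0.186,0.34,-0.005,0,0,0,255],
    [-0.19,0.347,-0.005,0,0,0,255],
    [-0.19,0.347,-0.005,0,0,0,255],
  ],
)

```text
clock: 21.45
eef_pos: [589.1, -20.8, 177.5]
ee_rot: [-3.137, 0.002, 0.8]
wrist_force: [0.0, -0.2, -3.7]
grip_width: 26.0
```

```bash
python3 - <<'E'
from h import *
cam("scene");cam("scene");show(); print(delta((589.7,-20.3),125,0.8).tolist())
E
```

```text
t 21.55 p [588.7 -18.9 178.2] s [-0.   1.3] rpy [-3.137e+00  2.000e-03  8.020e-01] hd 44.3 w 25.9 F [-0.2  0.5 -4. ]
[-0.0003, 0.0019, 0.0532, -0.0041, 0.0015, 0.0021]
```

Lower to about 14 mm above the dish, then compare in the image.

>>> servo_tool(
  deltas=[
    [0,0.001,0.02,0,0,0,255],
    [0,0.001,0.04,0,0,0,255],
    [0,0.001,0.053,0,0,0,255],
    [0,0.001,0.053,0,0,0,255],
    [0,0.001,0.053,0,0,0,255],
  ],
)

```text
clock: 22.05
eef_pos: [591.0, -20.1, 126.7]
ee_rot: [-3.141, 0.0, 0.803]
wrist_force: [0.3, 0.1, -4.4]
grip_width: 26.2
```

```bash
python3 - <<'E'
from h import *
cam("scene");show();c=cam("scene"); t=cam("top");show()
p,R,o=pose()
x0,y0,x1,y1,s=180,160,250,240,9
big=cv2.resize(c[0][y0:y1,x0:x1],None,fx=s,fy=s,interpolation=cv2.INTER_CUBIC); big2=big.copy(); T=np.linspace(0,2*np.pi,120)
zb=p[2]-15.3
def cir(L,R_,z,col,im):
    q=((proj(np.c_[L[0]+R_*np.cos(T),L[1]+R_*np.sin(T),np.full(120,z)],c)-[x0,y0]+.5)*s-.5).round().astype(int); cv2.polylines(im,[q],True,col,1)
L=(589,-20.7)
cir(L,45,96,(0,0,255),big); cir(L,40,zb+10,(0,255,0),big); cir(L,40,zb,(255,0,0),big)
cv2.imwrite("pics/s16.png",big); cv2.imwrite("pics/s16raw.png",big2)
crop(t[0],200,110,320,220,5,"pics/t16.png")
E
```

```text
t 22.1 p [591.6 -20.4 127.3] s [ 2.8 -0.3] rpy [ 3.141e+00 -1.000e-03  8.030e-01] hd 44.4 w 26.2 F [ 0.3 -0.4 -3.9]
t 22.2 p [591.9 -20.8 127.7] s [ 3.  -0.7] rpy [ 3.14e+00 -1.00e-03  8.02e-01] hd 44.3 w 26.3 F [-0.9 -0.1 -4.2]
```

View pics/s16.png

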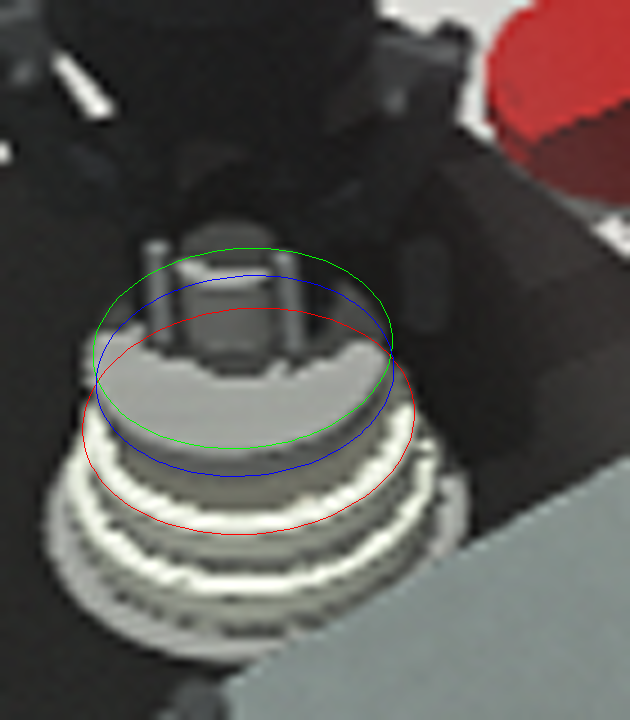

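View pics/t16.png

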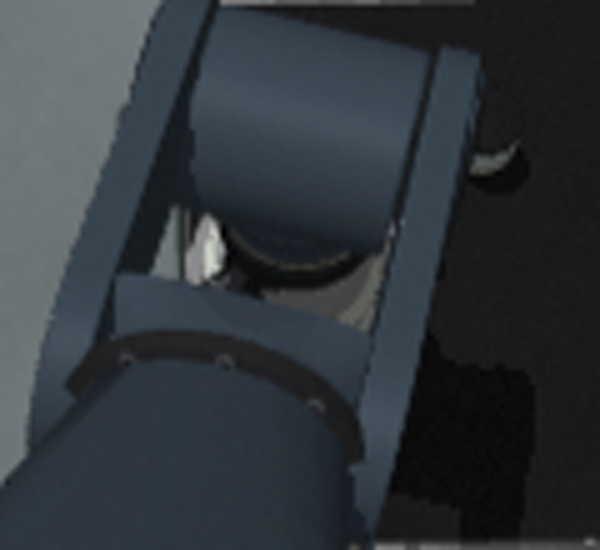

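```bash
python3 - <<'E'
from h import *
c=cam("scene");show()
p0=proj([[589,-20.7,120]],c)[0]
for d in([1,0],[0,1]): print(d,proj([[589+d[0],-20.7+d[1],120]],c)[0]-p0)
print(proj([[589,-20.7,121]],c)[0]-p0)
# fit of visible lower arc, radius fixed
R_=40
img=cv2.GaussianBlur(c[0],(3,3),0)[:,:,2].astype(np.float32)
for z in(121.5,122.5,123.5):
  def cost(p,z=z):
    # directions in world facing camera
    A=np.radians(np.linspace(-10,100,56))
    r=np.linspace(36,44,41)
    W=np.array([[p[0]+q*np.cos(a),p[1]+q*np.sin(a),z] for a in A for q in r]); uv=proj(W,c).astype(np.float32).reshape(56,41,2)
    v=cv2.remap(img,uv[:,:,0],uv[:,:,1],cv2.INTER_LINEAR); g=-np.gradient(cv2.GaussianBlur(v,(5,1),0),axis=1)
    return r[g.argmax(1)]-40
  from scipy.optimize import minimize
  best=min(((np.median(np.abs(cost((x,y)))) ,x,y) for x in np.arange(585,595,.5) for y in np.arange(-26,-14,.5))); print(z,best)
E
```

```text
t 22.25 p [591.8 -20.9 127.8] s [ 3.  -0.8] rpy [ 3.14e+00 -1.00e-03  8.02e-01] hd 44.3 w 26.1 F [-0.5  0.2 -3.6]
[1, 0] [-0.34597206  0.16966787]
[0, 1] [0.22980331 0.22070642]
[-0.0256245  -0.30776377]
121.5 (np.float64(0.5), np.float64(591.0), np.float64(-21.5))
122.5 (np.float64(0.3999999999999986), np.float64(591.0), np.float64(-20.0))
123.5 (np.float64(0.3999999999999986), np.float64(591.5), np.float64(-19.5))
```

Weight is about 2 mm too far in +x compared with the dish (scene fit and TCP agree). Shifting and lowering slowly.

>>> servo_tool(
  deltas=[
    [-0.0014,-0.0014,0,0,0,0,255],
    [-0.0014,-0.0014,0.004,0,0,0,255],
    [-0.0014,-0.0014,0.008,0,0,0,255],
    [-0.0014,-0.0014,0.011,0,0,0,255],
    [-0.0014,-0.0014,0.013,0,0,0,255],
    [-0.0014,-0.0014,0.014,0,0,0,255],
    [-0.0014,-0.0014,0.014,0,0,0,255],
    [-0.0014,-0.0014,0.014,0,0,0,255],
  ],
)

```text
clock: 23.05
eef_pos: [589.2, -21.0, 112.7]
ee_rot: [3.142, -0.0, 0.802]
wrist_force: [0.1, 1.2, -4.3]
grip_width: 26.2
```

```bash
python3 - <<'E'
from h import *
for i in range(3):c=cam("scene");show()
crop(c[0],180,170,250,240,9,"pics/s17.png")
E
```

```text
t 23.1 p [589.2 -21.  112.8] s [ 0.4 -0.8] rpy [ 3.141 -0.     0.802] hd 44.3 w 26.3 F [-0.5 -0.9 -4.4]
t 23.15 p [589.2 -21.  112.8] s [ 0.4 -0.8] rpy [ 3.141 -0.     0.802] hd 44.3 w 26.2 F [ 0.2  0.3 -3.2]
t 23.2 p [589.2 -21.  112.9] s [ 0.4 -0.8] rpy [ 3.141 -0.     0.802] hd 44.3 w 26.4 F [ 0.1 -0.1 -4. ]
```

View pics/s17.png

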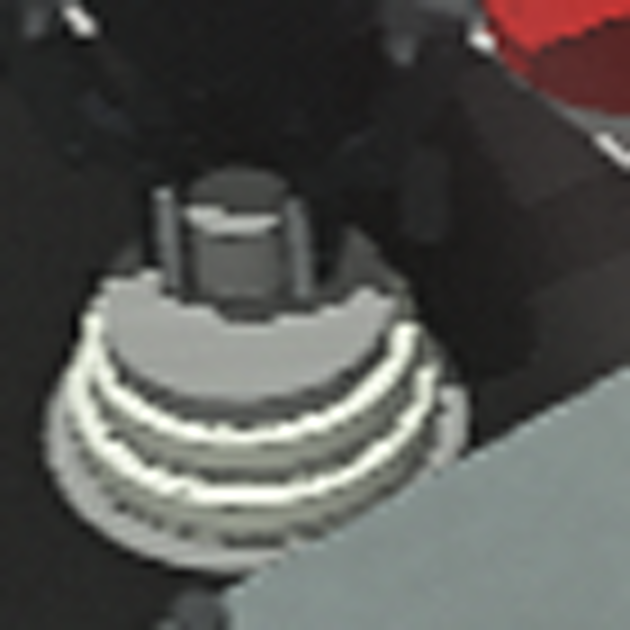

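Weight centred over the dish with a small gap. Creeping down to contact.

>>> servo_tool(
  deltas=[
    [0,0,0.0003,0,0,0,255],
    [0,0,0.0006,0,0,0,255],
    [0,0,0.0009,0,0,0,255],
    [0,0,0.0011,0,0,0,255],
    [0,0,0.0011,0,0,0,255],
  ],
)

```text
clock: 23.7
eef_pos: [589.1, -21.0, 111.6]
ee_rot: [-3.142, 0.0, 0.802]
wrist_force: [-0.4, -0.0, -4.3]
grip_width: 26.0
```

>>> servo_tool(
  deltas=[
    [0,0,0.0003,0,0,0,255],
    [0,0,0.0006,0,0,0,255],
    [0,0,0.0006,0,0,0,255],
  ],
)

```text
clock: 24.0
eef_pos: [589.1, -21.0, 111.4]
ee_rot: [3.141, -0.0, 0.802]
wrist_force: [-1.4, 0.6, -0.6]
grip_width: 26.4
```

Contact: the wrist now carries only about 0.6 N. Releasing.

>>> servo_tool(
  deltas=[
    [0,0,0,0,0,0,160],
    [0,0,0,0,0,0,140],
    [0,0,0,0,0,0,120],
    [0,0,0,0,0,0,100],
    [0,0,0,0,0,0,100],
    [0,0,-0.015,0,0,0,100],
    [0,0,-0.045,0,0,0,100],
    [0,0,-0.09,0,0,0,100],
    [0,0,-0.13,0,0,0,100],
    [0,0,-0.13,0,0,0,100],
  ],
)

```text
clock: 25.0
eef_pos: [593.1, -21.8, 247.4]
ee_rot: [3.13, -0.007, 0.802]
wrist_force: [0.2, 0.0, -0.0]
grip_width: 52.2
```

>>> servo_tool(
  deltas=[
    [-0.04,0,0,0,0,0,100],
    [-0.08,0,0,0,0,0,100],
    [-0.12,0,0,0,0,0,100],
    [-0.16,0,0,0,0,0,100],
    [-0.2,0,0,0,0,0,100],
    [-0.2,0,0,0,0,0,100],
    [-0.2,0,0,0,0,0,100],
  ],
)

```text
clock: 25.7
eef_pos: [449.5, -165.1, 240.6]
ee_rot: [-3.141, -0.0, 0.799]
wrist_force: [0.6, 0.5, 0.2]
grip_width: 51.8
```

```bash
python3 - <<'E'
from h import *
show()
c=cam("scene");crop(c[0],110,120,310,270,4,"pics/s18.png")
c=cam("top");crop(c[0],170,100,340,230,4.4,"pics/t18.png")
E
```

```text
t 25.7 p [ 449.5 -165.1  240.6] s [-143.3 -140.9] rpy [-3.141 -0.     0.799] hd 44.2 w 51.8 F [0.6 0.5 0.2]
```

View pics/s18.png

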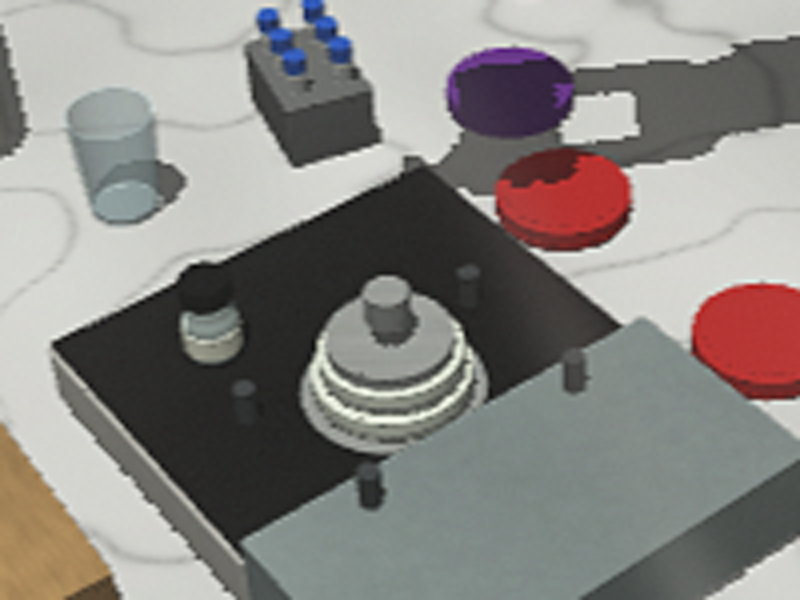

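View pics/t18.png

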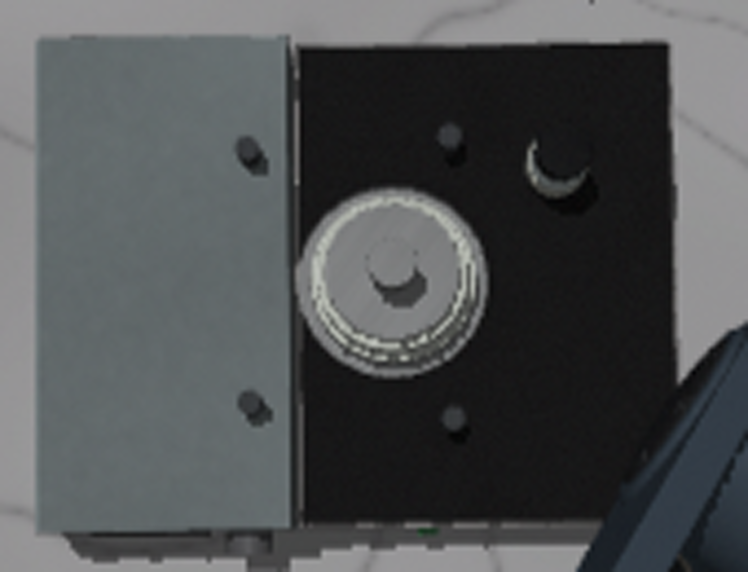

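The stack is concentric in both views: in top crop t18 the weight is at (392,276) and the plate at (392,283), where parallax accounts for most of the offset. The vial and rack stand as before and the arm is clear. Handing in.

```bash
python3 - <<'E'
from h import *
print(manip.finish_job())
E
```

```text
the job is handed in; nothing more can be done
None
```

The stack is loaded and the job is handed in, at about 26 s of the 72 s allowed.

- **Large dish:** I slid it between the platform posts onto the plate, then nudged it about 2 mm. It measured within about 1 mm of the plate's centre in both views.
- **Small dish:** I slid it off the ledge onto the large dish, then nudged it 3 mm. It matched a concentric overlay in both cameras, and the large dish did not visibly move.
- **Weight:** I lowered it by its knob until the wrist carried only about 0.6 N, then let go. It looks concentric; after allowing for parallax, the top view shows about 1.5–2 mm of leftover offset toward -x.

**Checks that disagreed:**
- The two cameras differed by 1–2 mm in absolute position, so I judged centring relative to the plate and dishes within each view.
- The automatic edge fit in the top view was unreliable on white-on-white edges, so I used overlays there instead.
- The arm's pose readings lagged by up to a few mm just after fast moves.

In the last pictures, the vial, rack, beaker and the red and purple discs looked undisturbed. The slide box was last seen in place just after the weight was lifted. The arm was clear of everything, with wrist force near zero.

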